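Weigh a portion of walnuts into a terrine tin

TASK

Stand the empty terrine tin on the hanging pan of the spring scale, then tip walnuts from the scoop into it until their weight brings the pan down onto its stop. Put the scoop back upright on its red tray and then close the tin with its lid, leaving the tin on the pan. Every walnut must finish in the tin or still in the scoop, and the cans and the jar nearby are to be left alone.

Things in the scene. Friction and masses are not known exactly. Their poses are not given: they have to be found in the camera images.
- scale: Spring scale, fixed: white base plate 180 x 270 x 12 mm, origin at the centre of its underside; x along the pan's long side, y towards one post, z up. Steel posts at y = +-122 mm, 162 mm high; arms reach inward from their tops and hold upright spring tubes 18 mm in diameter at y = +-95 mm, 88 to 162 mm high. The pan hangs between the tubes, open to above.
- pan_seat (a point): Centre of the upper face of the hanging steel pan, on which the tin stands; it moves with the pan. Axes as the scale's. 60 mm above the bench with the pan up, 40 mm with it on its stop. The flat seat is 156 mm (x) by 78 mm (y) inside a 6 mm high, 10 mm wide rim. The pan can only move straight up and down.
- pan (a joint): How far the pan has dropped (m): 0 = up (empty), 0.020 = down on its hard stop. Spring about 39 N/m, preloaded: the empty tin lowers it about 5 mm, and about 60 g of walnuts in the tin bring it fully down (four of the five do, sometimes three; pouring all five is fine too).
- tin: Empty gold terrine tin, open on top, rectangular 146 (x) x 68 (y) x 72 (z) mm, wall and floor 3 mm, about 120 g; origin at the centre of its underside. Long axis x; the two ends are alike.
- lid: Gold lid; origin at the centre of its underside, z up. Stepped plug below: 124 x 46 mm up to z = 4 mm, 134 x 56 mm to 7 mm; plate 152 (x) x 74 (y) mm, z = 7 to 10 mm; upright steel grip on it 60 (x) x 14 (y) mm, z = 10 to 46 mm. 80 g. Closed: plug inside the tin, plate on the rim, origin 65 mm above the tin's origin.
- scoop: Narrow aluminium gutter scoop (about 200 g) holding five walnuts in single file, on the red tray; origin on its underside, nose towards its -x. Flat floor 3 mm thick from x = -65 to +94 mm, then a lip rising 12 degrees to the open nose. Side walls 42 mm high, 42 mm apart outside, 36 mm inside. Nose lowered by over 15 degrees: nuts start to roll out; by 30 degrees: it empties.
- scoop_nose (a point): Middle of the scoop's open nose edge: x = -110, z = 12 mm in the scoop's frame.
- scoop_grip (a point): Balanced gripping point on the scoop's black grip bar: x = +10, z = 81 mm in the scoop's frame. The bar is 14 mm wide (y) and 18 mm high (z = 72 to 90 mm), runs along x from -30 to +98 mm above the trough, carried by a post at its rear end.
- tray: Red tray 260 (x) x 150 (y) x 14 mm, fixed, with 5 mm floor and rim; origin at the centre of its underside. The scoop stands on its floor, 5 mm above the bench.
- nut0: One of five whole walnuts in the scoop: brown ball 30 mm in diameter, 15 to 21 g; origin at its centre.
- nut1: One of five whole walnuts in the scoop: brown ball 30 mm in diameter, 15 to 21 g; origin at its centre.
- nut2: One of five whole walnuts in the scoop: brown ball 30 mm in diameter, 15 to 21 g; origin at its centre.
- nut3: One of five whole walnuts in the scoop: brown ball 30 mm in diameter, 15 to 21 g; origin at its centre.
- nut4: One of five whole walnuts in the scoop: brown ball 30 mm in diameter, 15 to 21 g; origin at its centre.
- can_a: Bystander: closed round gold can, 75 mm in diameter, 55 mm high; origin at the centre of its underside.
- can_b: Bystander: another can like can_a.
- jar: Bystander: closed glass jar, 64 mm in diameter, 90 mm high; origin at the centre of its underside.

How it is judged (in metres and radians):
On the way, in this order (a step that is already met when the one before it is completed fails the run):
1. the empty tin stands upright on the pan, released, the pan not on its stop (x of tin in the frame of pan_seat between -0.012 and 0.012 m and y of tin in the frame of pan_seat between -0.012 and 0.012 m and z of tin in the frame of pan_seat between -0.003 and 0.004 m and angle between tin's own z axis and vertical below 0.06 rad and contact force between tin and the fingers below 0.05 N and contact force between tin and the arm below 0.05 N and value of joint pan below 0.012 m), for 0.2 s.
2. the walnuts' weight alone holds the pan on its stop: tin on the pan, lid not on it, neither robot nor scoop touching tin or scale (value of joint pan above 0.0185 m and contact force between each of scale, tin and the fingers below 0.05 N and contact force between each of scale, tin and the arm below 0.05 N and contact force between scoop and tin below 0.05 N and contact force between scoop and scale below 0.05 N and x of tin in the frame of pan_seat between -0.012 and 0.012 m and y of tin in the frame of pan_seat between -0.012 and 0.012 m and z of tin in the frame of pan_seat between -0.003 and 0.004 m and angle between tin's own z axis and vertical below 0.06 rad and horizontal distance between lid and tin above 0.09 m), for 0.3 s.
3. the scoop stands upright on its tray, released, the pan still on its stop and the lid not yet on (x of scoop in the frame of tray between -0.06 and 0.06 m and y of scoop in the frame of tray between -0.05 and 0.05 m and z of scoop in the frame of tray between 0 and 0.01 m and angle between scoop's own z axis and vertical below 0.06 rad and contact force between each of scoop, scale, tin and the fingers below 0.05 N and contact force between each of scoop, scale, tin and the arm below 0.05 N and value of joint pan above 0.0185 m and contact force between scoop and tin below 0.05 N and contact force between scoop and scale below 0.05 N and horizontal distance between lid and tin above 0.09 m), for 0.2 s.
4. the lid is closed on the tin and released (x of lid in the frame of tin between -0.006 and 0.006 m and y of lid in the frame of tin between -0.006 and 0.006 m and z of lid in the frame of tin between 0.062 and 0.0675 m and angle between the x axis of lid and the x axis of tin, either way round below 0.1 rad and angle between lid's own z axis and vertical below 0.05 rad and contact force between lid and the fingers below 0.05 N and contact force between lid and the arm below 0.05 N), for 0.2 s.
At the end, for the whole second after the job is handed in: Pan on its stop (18.5 mm down or more), robot off everything; tin upright on the pan within 12 mm of its centre; lid level, plate within 2.5 mm of the rim, 6 mm of centre; scoop upright on the tray floor within 60 x 50 mm of its centre; every walnut in tin or scoop; all at rest (all of step 4 and value of joint pan above 0.0185 m and contact force between each of scale, tin, scoop and the fingers below 0.05 N and contact force between each of scale, tin, scoop and the arm below 0.05 N and contact force between scoop and tin below 0.05 N and contact force between scoop and scale below 0.05 N and x of tin in the frame of pan_seat between -0.012 and 0.012 m and y of tin in the frame of pan_seat between -0.012 and 0.012 m and z of tin in the frame of pan_seat between -0.003 and 0.004 m and angle between each of tin, scoop's own z axis and vertical below 0.06 rad and x of scoop in the frame of tray between -0.06 and 0.06 m and y of scoop in the frame of tray between -0.05 and 0.05 m and z of scoop in the frame of tray between 0 and 0.01 m and ((x of nut0 in the frame of tin between -0.073 and 0.073 m and y of nut0 in the frame of tin between -0.034 and 0.034 m and z of nut0 in the frame of tin between 0.003 and 0.068 m) or (x of nut0 in the frame of scoop between -0.11 and 0.11 m and y of nut0 in the frame of scoop between -0.021 and 0.021 m and z of nut0 in the frame of scoop between 0.003 and 0.045 m)) and ((x of nut1 in the frame of tin between -0.073 and 0.073 m and y of nut1 in the frame of tin between -0.034 and 0.034 m and z of nut1 in the frame of tin between 0.003 and 0.068 m) or (x of nut1 in the frame of scoop between -0.11 and 0.11 m and y of nut1 in the frame of scoop between -0.021 and 0.021 m and z of nut1 in the frame of scoop between 0.003 and 0.045 m)) and ((x of nut2 in the frame of tin between -0.073 and 0.073 m and y of nut2 in the frame of tin between -0.034 and 0.034 m and z of nut2 in the frame of tin between 0.003 and 0.068 m) or (x of nut2 in the frame of scoop between -0.11 and 0.11 m and y of nut2 in the frame of scoop between -0.021 and 0.021 m and z of nut2 in the frame of scoop between 0.003 and 0.045 m)) and ((x of nut3 in the frame of tin between -0.073 and 0.073 m and y of nut3 in the frame of tin between -0.034 and 0.034 m and z of nut3 in the frame of tin between 0.003 and 0.068 m) or (x of nut3 in the frame of scoop between -0.11 and 0.11 m and y of nut3 in the frame of scoop between -0.021 and 0.021 m and z of nut3 in the frame of scoop between 0.003 and 0.045 m)) and ((x of nut4 in the frame of tin between -0.073 and 0.073 m and y of nut4 in the frame of tin between -0.034 and 0.034 m and z of nut4 in the frame of tin between 0.003 and 0.068 m) or (x of nut4 in the frame of scoop between -0.11 and 0.11 m and y of nut4 in the frame of scoop between -0.021 and 0.021 m and z of nut4 in the frame of scoop between 0.003 and 0.045 m)) and linear speed of each of tin, lid, scoop below 0.02 m/s); the robot touches nothing.
It fails at once if a bystander can or the jar is moved more than 30 mm (distance of any of can_a, can_b, jar from where it was at the start of the episode above 0.03 m).
It fails at once if the robot presses on the scale with more than 15 N (contact force between scale and the fingers above 15 N or contact force between scale and the arm above 15 N).
It also fails if it takes over 72 s, if anything falls off the work surface, if the arm or the gripper's body presses on something with over 40 N, if the wrist force passes 120 N, or if a joint passes its speed limit or range.

ROBOT

A 6-joint arm with a two-finger parallel gripper is mounted at the origin on the work surface. World frame = base frame: x ahead of the robot, y to its left, z up, the work surface at z = 0. Lengths are in m, angles in degrees, forces in N, time in s.
With the tool pointing down it reaches from about 0.35 to 0.875 m from the base axis. Payload 4.2 kg.
Tool frame: the origin (TCP) lies midway between the tips of the shut fingers; the grasp point (between the pads) lies 19 mm behind it; z points along the fingers, y is the direction in which the jaws open and shut (so a half turn about z gives the same grasp; the last joint's range is limited). The gripper opens to 87 mm and grips with 3 to 60 N. Pads are 19 mm wide; open, the fingers measure 117 mm over their backs; the gripper's body (75 mm by 190 mm) begins 51 mm behind the grasp point.
Start: joints at [-50.844, 22.042, 0.453, 0, -68.411, -14.817], TCP at [0.258, -0.569, 0.223] pointing down, gripper open.
Joint ranges: [-179.83, 179.83], [-69.29, 118.12], [-61.27, 80.66], [-181.25, 117.63], [-171.15, -9.14], [-177.46, 177.46]. Speed limits (degrees/s): [159.86, 159.86, 180, 180, 180, 180].

INTERFACE

Orientations are given as a 3x3 rotation matrix whose columns are the frame's x, y, z axes.
In Python, from station import sense, capture, calibration, finish_job gives the robot as it stands.
- The arm moves only by the tool carry_out, never from a script. Its argument "commands" is one flat list of numbers, 6 for each row, row after row: the shift along the tool's x, y, z in mm, then the turn, a rotation vector about the tool's x, y, z in rad. A call has 1 to 5 rows; each row shifts and turns the pose as measured when the row begins, along the tool's axes as they then stand; what a row does not reach is not made up. A row lasts 1/8 s, in which the tool goes at most 62.5 mm and 10.7 degrees, less where a joint would pass 70% of its speed; a pose out of reach is approached as far as the arm can. A call is refused whole if a number of a shift passes 62.5 or a number of a turn 0.188, either way. A call with a gripper value outside its range is refused whole. "grip" is the finger opening in mm, from 0 to 87, set as the call begins (left out, the last holds). The fingers move at their own pace and stop on an object; the grip force is fixed at half the most. Time passes only in rows, so rows that do not move let the fingers close. It gives the time, the measured TCP pose, the force and the opening at its end, in the units of the state.
- sense(): the state, without advancing time (a new reading comes with each control period).
- capture(name): name is "scene" or "top"; returns the picture (420x560x3 uint8, red, green, blue); there is no depth.
- calibration(name): a dict with "fx", "fy", "cx", "cy" (pixels), "dist" ([k1, k2, p1, p2, k3] as OpenCV has them; the pictures are not rectified), "rvec" (rotation vector, rad) and "tvec" (3), from world to camera coordinates, as OpenCV has them. Camera axes: x right, y down, z forward; pixel columns grow to the right and rows downward; lengths in m; the calibration is good to about 2 mm. A picture is of the moment at which its call begins. calibration takes no time and is no camera call.
- finish_job(): hands the job in, once; it reports no verdict.
The state is a dict: "time_s": time; "joints": joint angles; "joint_velocities": joint speeds; "effort": joint torques, N m; "tcp_pos": TCP position; "ee_rot": TCP orientation; "wrist_force": force on the tool from outside, world axes, zero at the start; "moment": the same for the moment, N m; "gripper_width": opening from 0.0 (shut) to 1.0 (fully open).
Only numpy, scipy, OpenCV 4.12 (cv2) and the standard library are available. Lean on these libraries where they do the work, as an engineer would, in place of code of your own. Each camera call takes 0.05 s, during which the arm holds its last target.

## Working session

There is one attempt and no reset: what is moved stays moved. The work goes in short steps, Python scripts to look and compute and a tool call to move; the robot and the scene stay as the last step left them, time stands still between calls to the robot, and variables do not carry over. Pictures are saved under pics/ and viewed, and the job is handed in when it is done.

Besides the shell and the picture viewer there is one more tool, called after "Call:" as name(argument=value, ...), one argument or row to a line, values as JSON. carry_out: Moves the arm, as the interface text tells. Its arguments: {"type":"object","properties":{"commands":{"type":"array"},"grip":{"type":"number"}},"required":["commands"]}

```bash
mkdir -p pics; ls; python3 - <<'E'
from station import sense,capture,calibration
import cv2
for n in("scene","top"):
    im=capture(n); cv2.imwrite(f"pics/{n}0.png",cv2.cvtColor(im,cv2.COLOR_RGB2BGR)); print(n,calibration(n))
print(sense())
E
```

```text
pics
scene {'fx': 452.86207864246745, 'fy': 452.86207864246745, 'cx': 281.88659994657246, 'cy': 208.10917543163004, 'dist': array([-0.1347261,  0.       ,  0.       ,  0.       ,  0.       ]), 'rvec': array([ 1.07214814,  2.54115431, -0.849387  ]), 'tvec': array([ 0.40453784, -0.27507256,  1.28113357])}
top {'fx': 545.485183623068, 'fy': 545.485183623068, 'cx': 282.98491525559086, 'cy': 209.2619179352134, 'dist': array([0.01350047, 0.        , 0.        , 0.        , 0.        ]), 'rvec': array([ 2.16417163, -2.21955828,  0.11435544]), 'tvec': array([-0.01289145,  0.58912015,  1.2378724 ])}
{'time_s': 0.1, 'joints': array([-5.08449375e+01,  2.20870280e+01,  3.90595187e-01, -2.67793446e-02,
       -6.84121250e+01, -1.48157508e+01]), 'joint_velocities': array([ 0.04886333,  0.05509519,  0.14584988,  0.14223258, -0.01012374,
        0.04063019]), 'effort': array([-1.21102389e-04, -3.91691208e+01,  1.87934178e+01,  4.23194200e+00,
        1.33992825e-02, -8.27184499e-05]), 'tcp_pos': array([ 0.25738976, -0.56896575,  0.22157853]), 'ee_rot': array([[-9.11191716e-01, -4.11981696e-01, -8.59315650e-04],
       [-4.11982587e-01,  9.11190050e-01,  1.74360633e-03],
       [ 6.46659775e-05,  1.94278273e-03, -9.99998111e-01]]), 'wrist_force': array([ 0.00370689, -1.06838262,  0.58018303]), 'moment': array([ 0.01750511, -0.06947115, -0.00585008]), 'gripper_width': 0.9991854886547085}
```

View pics/scene0.png

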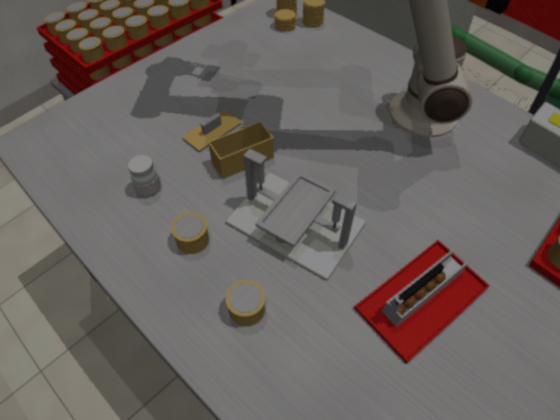

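View pics/top0.png

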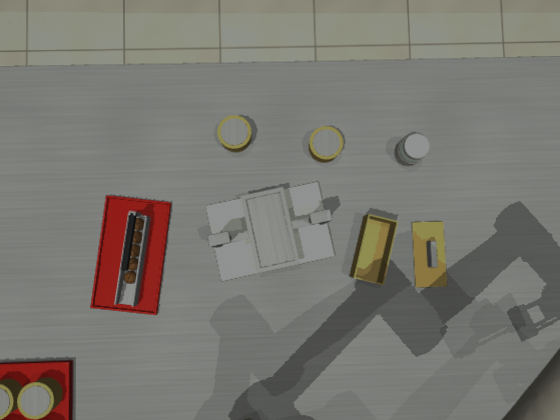

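The scene view shows the tray with the scoop at the lower right (around 420,295), the scale at the centre, the tin at (240,150) and the lid at (212,130). In the top view, the tray is at (132,255), the scale at (270,230), the tin at (374,249) and the lid at (430,254). The cans and jar lie above the scale. Next I'll zoom in and make measurements.

```bash
cat > h.py <<'E'
import numpy as np,cv2
from station import sense,capture,calibration
def cal(n):
    c=calibration(n);K=np.array([[c['fx'],0,c['cx']],[0,c['fy'],c['cy']],[0,0,1]]);R=cv2.Rodrigues(c['rvec'])[0]
    return K,c['dist'],R,c['tvec'],c['rvec']
def ray(n,uv):
    K,d,R,t,_=cal(n);p=cv2.undistortPoints(np.array(uv,float).reshape(-1,1,2),K,d).reshape(-1,2)
    D=np.c_[p,np.ones(len(p))]@R; return -R.T@t,D
def onz(n,uv,z):
    C,D=ray(n,uv); return C+D*((z-C[2])/D[:,2])[:,None]
def proj(n,P):
    K,d,R,t,r=cal(n);return cv2.projectPoints(np.array(P,float).reshape(-1,1,3),r,t,K,d)[0].reshape(-1,2)
def save(name,im,box=None,s=1):
    if box: im=im[box[1]:box[3],box[0]:box[2]]
    cv2.imwrite(name,cv2.cvtColor(cv2.resize(im,None,fx=s,fy=s,interpolation=cv2.INTER_CUBIC),cv2.COLOR_RGB2BGR))
E
python3 - <<'E'
from h import *
im=cv2.cvtColor(cv2.imread("pics/top0.png"),cv2.COLOR_BGR2RGB)
print(ray("top",[[280,210]])[0],ray("scene",[[280,210]])[0])
save("pics/t_a.png",im,(80,180,180,330),4)
save("pics/t_b.png",im,(200,170,350,290),5)
save("pics/t_c.png",im,(340,200,460,300),6)
im=cv2.cvtColor(cv2.imread("pics/scene0.png"),cv2.COLOR_BGR2RGB)
save("pics/s_b.png",im,(170,90,370,280),4)
E
```

```text
[0.48811191 0.00402489 1.28112739] [0.99902606 0.39588263 0.85196412]
```

View pics/t_a.png

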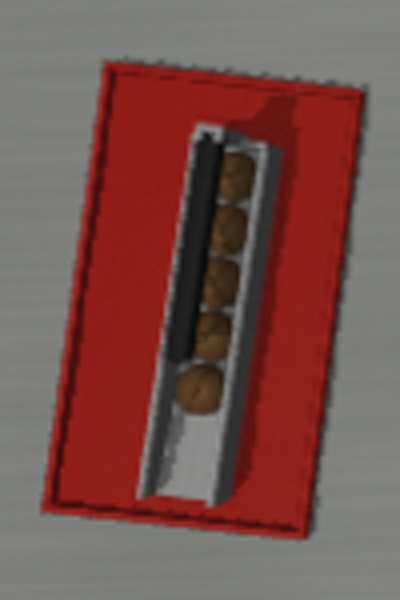

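View pics/t_b.png

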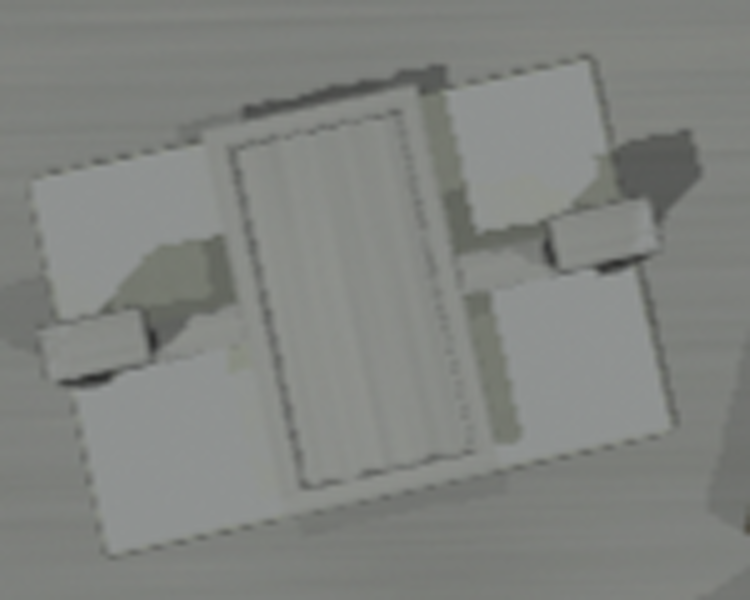

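View pics/t_c.png

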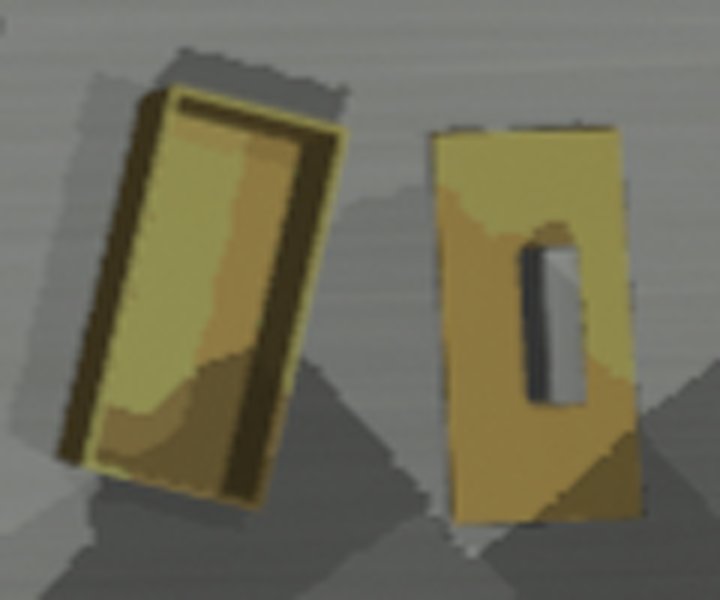

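View pics/s_b.png

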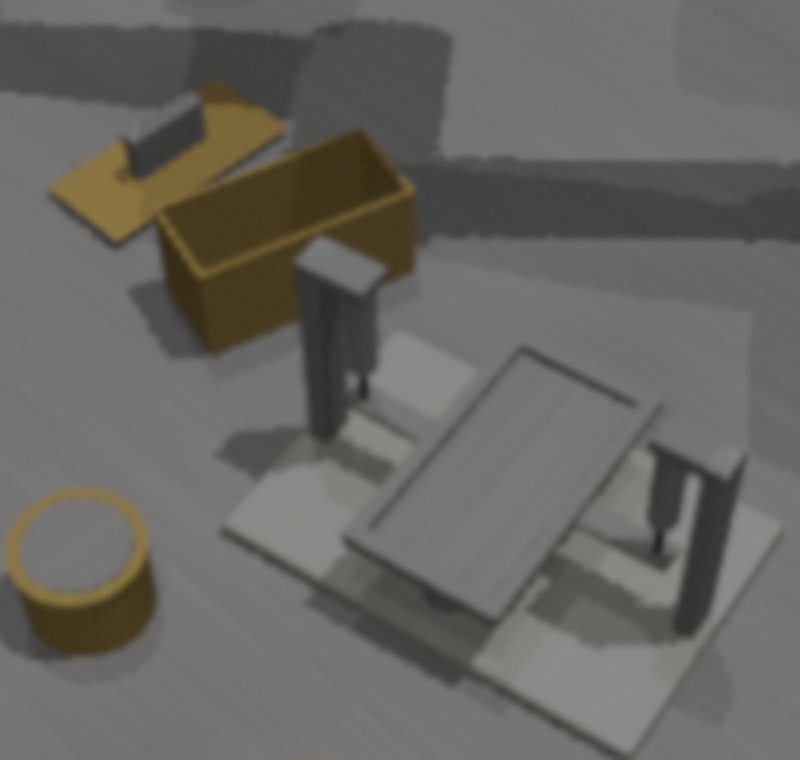

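```bash
cat > m.py <<'E'
from h import *
def crop(pts,s,o): return np.array(pts,float)/s-0.5+0.5/s+np.array(o)
def rect(name,P,long_first):
    P=P[:,:2];c=P.mean(0);e=[np.linalg.norm(P[(i+1)%4]-P[i])*1000 for i in range(4)]
    # direction of side 1 (pts1->2) averaged with pts0->3
    d=(P[0]-P[3])+(P[1]-P[2]);a=np.degrees(np.arctan2(d[1],d[0]))
    print(name,"c",c.round(4),"edges",np.round(e,1),"dir(3->0)",round(a,2));return c,a
rect("base",onz("top",crop([(33,180),(592,57),(676,430),(110,556)],5,(200,170)),.012),0)
rect("pan",onz("top",crop([(205,134),(412,88),(493,460),(290,510)],5,(200,170)),.066),0)
rect("tin",onz("top",crop([(172,86),(350,128),(262,510),(82,468)],6,(340,200)),.072),0)
rect("lid",onz("top",crop([(433,130),(618,128),(643,518),(455,524)],6,(340,200)),.010),0)
rect("lidgrip",onz("top",crop([(546,247),(578,247),(586,403),(552,403)],6,(340,200)),.046),0)
rect("tray",onz("top",crop([(105,62),(365,92),(307,537),(43,512)],4,(80,180)),.014),0)
rect("bar",onz("top",crop([(197,137),(224,143),(190,362),(163,358)],4,(80,180)),.095),0)
rect("walls",onz("top",crop([(194,130),(280,144),(226,508),(137,497)],4,(80,180)),.047),0)
E
python3 m.py
```

```text
base c [0.5407 0.0026] edges [267.5 178.6 268.2 177.8] dir(3->0) 10.74
pan c [0.5419 0.0043] edges [ 94.9 170.   92.6 171.5] dir(3->0) 11.12
tin c [ 0.4911 -0.23  ] edges [ 68.  145.1  68.  145.3] dir(3->0) -15.45
lid c [ 0.4776 -0.3666] edges [ 72.7 151.5  73.2 152.8] dir(3->0) 0.69
lidgrip c [ 0.4773 -0.3669] edges [12.2 58.8 12.9 58.8] dir(3->0) -0.22
tray c [0.494 0.324] edges [150.8 256.5 150.1 258.9] dir(3->0) -7.81
bar c [0.5203 0.3098] edges [ 14.9 118.8  14.6 119.8] dir(3->0) -8.93
walls c [0.4829 0.3135] edges [ 48.9 204.3  49.5 206. ] dir(3->0) -8.83
```

```bash
cat >> m.py <<'E'
print('--scene')
rect("tin",onz("scene",crop([(205,277),(158,212),(361,130),(414,188)],4,(170,90)),.072),0)
rect("lid",onz("scene",crop([(118,241),(50,189),(216,83),(290,127)],4,(170,90)),.009),0)
rect("pan",onz("scene",crop([(496,615),(344,540),(523,346),(663,404)],4,(170,90)),.066),0)
rect("base",onz("scene",crop([(632,752),(222,530),(400,330),(783,527)],4,(170,90)),.012),0)
E
python3 m.py|sed -n '/--/,$p'
```

```text
--scene
tin c [ 0.4894 -0.2287] edges [ 63.8 142.4  62.8 144. ] dir(3->0) -14.38
lid c [ 0.4755 -0.3657] edges [ 70.9 148.3  71.6 152.5] dir(3->0) 0.12
pan c [0.543 0.008] edges [ 92.5 168.5  88.7 170.7] dir(3->0) 9.12
base c [0.542  0.0062] edges [265.8 181.7 266.9 173.7] dir(3->0) 10.97
```

```bash
cat >> h.py <<'E'
from scipy.spatial.transform import Rotation as Rn
def down(yaw):
    a=np.radians(yaw);x=np.array([np.cos(a),np.sin(a),0]);z=np.array([0,0,-1.]);return np.c_[x,np.cross(z,x),z]
def tilt(yaw,deg):  # tool down at yaw then turned about its own y
    return down(yaw)@Rn.from_rotvec([0,np.radians(deg),0]).as_matrix()
def plan(tp,tR,n=None,vmax=60,amax=.18,show=5):
    s=sense();p=s['tcp_pos'].copy();R=s['ee_rot'].copy();tp=np.array(tp,float)
    w=Rn.from_matrix(R.T@tR).as_rotvec();L=np.linalg.norm(tp-p)*1000
    k=n or int(max(1,np.ceil(L/vmax),np.ceil(np.abs(w).max()/amax)))
    print("t",round(s['time_s'],2),"p",p.round(4),"yaw",round(float(np.degrees(np.arctan2(R[1,0],R[0,0]))),1),"L",round(L,1),"turn",w.round(3),"rows",k,"j",np.round(s['joints']),"w",round(s['gripper_width']*87,1),"F",s['wrist_force'].round(1))
    out=[];dp=(tp-p)/k;dw=np.round(w/k,3)
    for i in range(min(k,show)):
        d=R.T@dp*1000; d=np.round(d); out+=[int(v) for v in d]+[float(v) for v in dw]; R=R@Rn.from_rotvec(dw).as_matrix()
    print([float(v)+0 if v%1 else int(v) for v in out])
E
python3 -c "
from h import *
plan([.4905,-.2295,.14],down(164.7))"
```

```text
t 0.1 p [ 0.2574 -0.569   0.2216] yaw -155.7 L 419.8 turn [ 0.002 -0.001  0.692] rows 7 j [-51.  22.   0.  -0. -68. -15.] w 86.9 F [ 0.  -1.1  0.6]
[-50, 30, 12, 0, 0, 0.099, -47, 35, 12, 0, 0, 0.099, -43, 40, 12, 0, 0, 0.099, -39, 44, 12, 0, 0, 0.099, -35, 48, 12, 0, 0, 0.099]
```

Call:
carry_out(
  commands=[-50,30,12,0,0,0.099,-47,35,12,0,0,0.099,-43,40,12,0,0,0.099,-39,44,12,0,0,0.099,-35,48,12,0,0,0.099],
  grip=87,
)

```text
time_s: 0.72
tcp_pos: [0.4274, -0.3243, 0.1582]
ee_rot: [[-0.995, 0.095, -0.002], [0.095, 0.995, 0.002], [0.002, 0.002, -1.0]]
wrist_force: [0.3, -0.1, -0.3]
gripper_width: 1.002
```

```bash
python3 -c "
from h import *
plan([.4905,-.2295,.12],down(164.7))"
```

```text
t 0.72 p [ 0.4274 -0.3243  0.1582] yaw 174.5 L 120.2 turn [ 0.002 -0.002  0.172] rows 3 j [-20.  17. -17.  -0. -56. -76.] w 87.2 F [ 0.3 -0.1 -0.3]
[-18, 33, 13, 0.001, -0.001, 0.057, -16, 34, 13, 0.001, -0.001, 0.057, -14, 35, 13, 0.001, -0.001, 0.057]
```

Call:
carry_out(
  commands=[-18,33,13,0.001,-0.001,0.057,-16,34,13,0.001,-0.001,0.057,-14,35,13,0.001,-0.001,0.057,0,0,0,0,0,0],
)

```text
time_s: 1.23
tcp_pos: [0.4927, -0.2236, 0.1159]
ee_rot: [[-0.965, 0.263, -0.003], [0.263, 0.965, -0.0], [0.003, -0.001, -1.0]]
wrist_force: [-0.1, -0.2, 0.4]
gripper_width: 0.999
```

```bash
python3 -c "
from h import *
plan([.4905,-.2295,.045],down(164.7))
im=capture('top');save('pics/t1.png',im,(340,190,460,300),5);save('pics/s1.png',capture('scene'),(150,60,310,200),4)"
```

```text
t 1.23 p [ 0.4927 -0.2236  0.1159] yaw 164.7 L 71.2 turn [-0.001 -0.003  0.001] rows 2 j [ -7.  20. -20.   0. -51. -98.] w 86.9 F [-0.1 -0.2  0.4]
[0, -3, 35, -0.001, -0.002, 0, 0, -3, 35, -0.001, -0.002, 0]
```

View pics/s1.png

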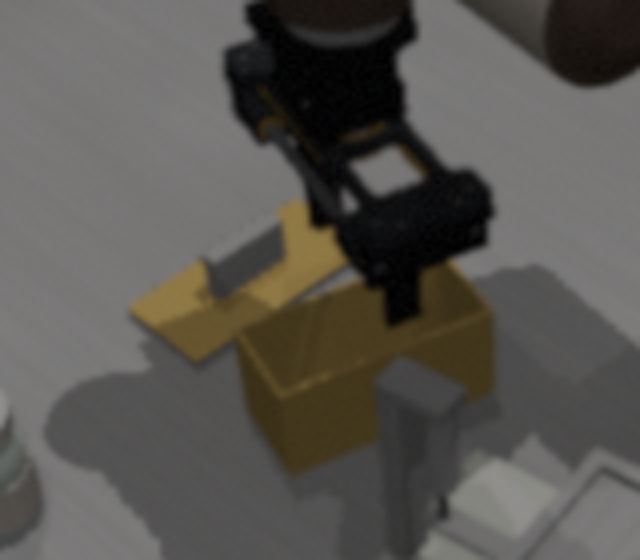

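View pics/t1.png

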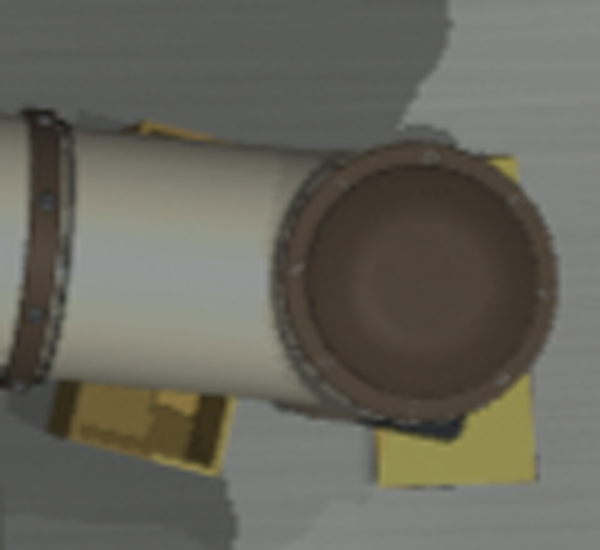

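The gripper hangs over the tin. The near finger, at (400,310) in the scene crop, is aligned with the tin's side. I'll lower it now, correcting 6 mm in y.

Call:
carry_out(
  commands=[0,-3,35,-0.001,-0.002,0,0,-3,31,0,0,0,0,0,0,0,0,0],
)

```text
time_s: 1.7
tcp_pos: [0.4904, -0.2344, 0.0518]
ee_rot: [[-0.963, 0.268, 0.005], [0.268, 0.963, -0.002], [-0.005, -0.0, -1.0]]
wrist_force: [-0.6, 0.2, 0.5]
gripper_width: 1.003
```

```bash
python3 -c "
from h import *
plan([.4905,-.2295,.045],down(164.7))"
```

```text
t 1.7 p [ 0.4904 -0.2344  0.0518] yaw 164.5 L 8.3 turn [-0.     0.005 -0.004] rows 1 j [ -8.  25. -23.   0. -41. -97.] w 87.2 F [-0.6  0.2  0.5]
[1, 5, 7, 0, 0.005, -0.004]
```

Call:
carry_out(
  commands=[1,4,6,0,0.003,-0.003,0,0,0,0,0,0],
)

```text
time_s: 1.95
tcp_pos: [0.4915, -0.2314, 0.0478]
ee_rot: [[-0.964, 0.266, 0.005], [0.266, 0.964, -0.002], [-0.006, -0.0, -1.0]]
wrist_force: [0.2, -0.2, -1.0]
gripper_width: 1.001
```

```bash
python3 -c "
from h import *
plan([.4905,-.2295,.045],down(164.7))"
```

```text
t 1.95 p [ 0.4915 -0.2314  0.0478] yaw 164.6 L 3.5 turn [-0.     0.006 -0.002] rows 1 j [ -8.  25. -24.   0. -41. -97.] w 87.1 F [ 0.2 -0.2 -1. ]
[1, 2, 3, 0, 0.006, -0.002]
```

Call:
carry_out(
  commands=[0,1,2,0,0.006,-0.002,0,0,0,0,0,0,0,0,0,0,0,0,0,0,0,0,0,0],
  grip=60,
)

```text
time_s: 2.45
tcp_pos: [0.4931, -0.2303, 0.0477]
ee_rot: [[-0.965, 0.263, 0.003], [0.263, 0.965, -0.001], [-0.003, 0.0, -1.0]]
wrist_force: [-0.4, 0.1, -1.1]
gripper_width: 0.776
```

```bash
python3 -c "
from h import *
plan([.4905,-.2295,.2],down(164.7))"
```

```text
t 2.45 p [ 0.4931 -0.2303  0.0477] yaw 164.8 L 152.3 turn [0.    0.003 0.001] rows 3 j [ -8.  25. -23.   0. -41. -97.] w 67.5 F [-0.4  0.1 -1.1]
[1, 0, -51, 0, 0.001, 0, 1, 0, -51, 0, 0.001, 0, 1, 0, -51, 0, 0.001, 0]
```

Call:
carry_out(
  commands=[0,0,-30,0,0,0,0,0,-55,0,0,0,0,0,-55,0,0,0,0,0,-50,0,0,0],
)

```text
time_s: 2.95
tcp_pos: [0.4891, -0.2293, 0.237]
ee_rot: [[-0.964, 0.264, -0.012], [0.264, 0.965, 0.003], [0.012, -0.0, -1.0]]
wrist_force: [0.6, 0.5, -1.2]
gripper_width: 0.781
```

```bash
python3 -c "
from h import *
plan([.544,.0045,.245],down(190.8),vmax=50)"
```

```text
t 2.95 p [ 0.4891 -0.2293  0.237 ] yaw 164.7 L 240.2 turn [ 0.003 -0.012 -0.456] rows 5 j [ -8.  14. -10.  -0. -67. -97.] w 67.9 F [ 0.6  0.5 -1.2]
[2, 48, -2, 0.001, -0.002, -0.091, -3, 48, -2, 0.001, -0.002, -0.091, -7, 48, -2, 0.001, -0.002, -0.091, -11, 47, -2, 0.001, -0.002, -0.091, -15, 45, -2, 0.001, -0.002, -0.091]
```

Call:
carry_out(
  commands=[2,48,-2,0.001,-0.002,-0.091,-3,48,-2,0.001,-0.002,-0.091,-7,48,-2,0.001,-0.002,-0.091,-11,47,-2,0.001,-0.002,-0.091,-12,38,-2,0.001,-0.002,-0.08],
)

```text
time_s: 3.58
tcp_pos: [0.5423, 0.0015, 0.2517]
ee_rot: [[-0.983, -0.184, 0.007], [-0.184, 0.983, -0.003], [-0.007, -0.004, -1.0]]
wrist_force: [-0.3, 0.3, -1.7]
gripper_width: 0.778
```

Call:
carry_out(
  commands=[0,0,0,0,0,0],
)

```text
time_s: 3.7
tcp_pos: [0.5424, 0.0038, 0.2513]
ee_rot: [[-0.982, -0.187, 0.007], [-0.187, 0.982, -0.002], [-0.006, -0.004, -1.0]]
wrist_force: [0.1, -0.8, -1.0]
gripper_width: 0.78
```

```bash
python3 -c "
from h import *
plan([.544,.0045,.145],down(190.8),vmax=50)"
```

```text
t 3.7 p [0.5424 0.0038 0.2513] yaw -169.2 L 106.3 turn [-0.004  0.006  0.   ] rows 3 j [ 18.  13.  -9.   0. -68. -97.] w 67.8 F [ 0.1 -0.8 -1. ]
[0, 0, 35, -0.001, 0.002, 0, 0, 0, 35, -0.001, 0.002, 0, 0, 0, 35, -0.001, 0.002, 0]
```

Call:
carry_out(
  commands=[-1,0,40,-0.002,0.003,0,-1,0,40,-0.002,0.003,0,0,0,20,0,0,0,0,0,0,0,0,0],
)

```text
time_s: 4.2
tcp_pos: [0.5435, 0.0022, 0.1484]
ee_rot: [[-0.983, -0.184, -0.001], [-0.184, 0.983, 0.0], [0.001, 0.0, -1.0]]
wrist_force: [-0.1, -0.4, -0.7]
gripper_width: 0.775
```

```bash
python3 -c "
from h import *
plan([.544,.0045,.115],down(190.8),vmax=50)
im=capture('top');save('pics/t2.png',im,(190,160,350,290),5);save('pics/s2.png',capture('scene'),(190,90,370,280),4)"
```

```text
t 4.2 p [0.5435 0.0022 0.1484] yaw -169.4 L 33.5 turn [ 0.    -0.001 -0.003] rows 1 j [ 17.  18. -17.  -0. -55. -97.] w 67.4 F [-0.1 -0.4 -0.7]
[-1, 2, 33, 0, -0.001, -0.003]
```

View pics/s2.png

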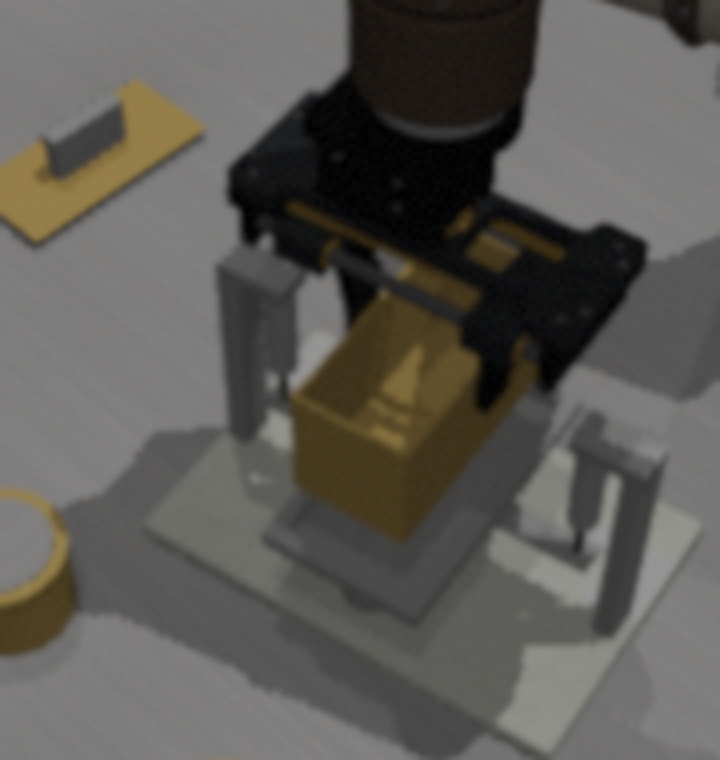

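View pics/t2.png

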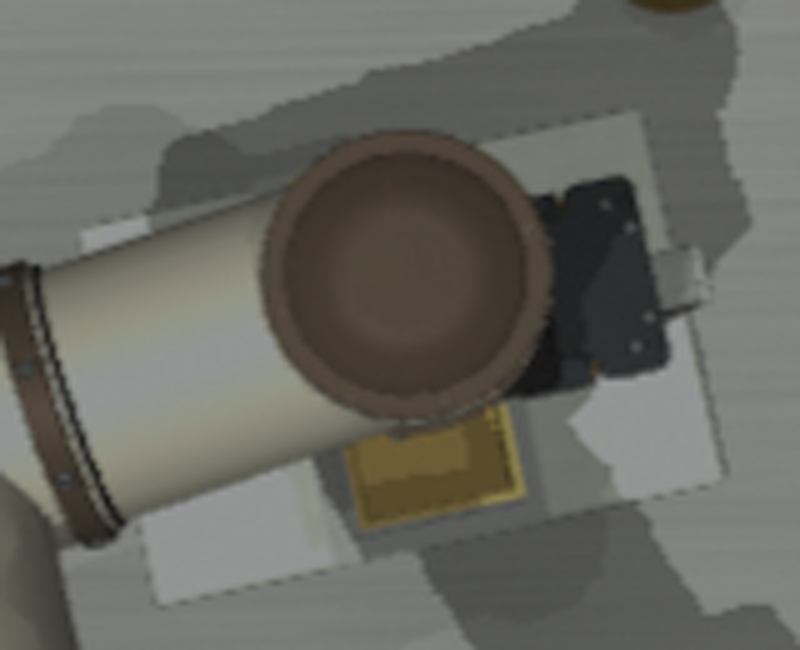

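```bash
python3 - <<'E'
from m import *
a=np.radians(10.8);u=np.array([np.cos(a),np.sin(a)]);v=np.array([-u[1],u[0]])
def loc(P,o): 
    d=P[:,:2]-np.array(o);return np.c_[d@u,d@v].round(4)*1000
o=(.5415,.004);zb=.1484-.0477
print("top near-end rim",loc(onz("top",crop([(362,528),(525,497)],5,(190,160)),zb+.072),o))
print("scene far-end rim",loc(onz("scene",crop([(293,397),(404,457)],4,(190,90)),zb+.072),o))
print("scene bottom far",loc(onz("scene",crop([(402,541),(296,487)],4,(190,90)),zb),o))
print("scene pan corners",loc(onz("scene",crop([(414,627),(262,540)],4,(190,90)),.066),o))
print("top base",loc(onz("top",crop([(640,110),(727,473),(160,606)],5,(190,160)),.012),o))
E
```

```text
base c [0.5407 0.0026] edges [267.5 178.6 268.2 177.8] dir(3->0) 10.74
pan c [0.5419 0.0043] edges [ 94.9 170.   92.6 171.5] dir(3->0) 11.12
tin c [ 0.4911 -0.23  ] edges [ 68.  145.1  68.  145.3] dir(3->0) -15.45
lid c [ 0.4776 -0.3666] edges [ 72.7 151.5  73.2 152.8] dir(3->0) 0.69
lidgrip c [ 0.4773 -0.3669] edges [12.2 58.8 12.9 58.8] dir(3->0) -0.22
tray c [0.494 0.324] edges [150.8 256.5 150.1 258.9] dir(3->0) -7.81
bar c [0.5203 0.3098] edges [ 14.9 118.8  14.6 119.8] dir(3->0) -8.93
walls c [0.4829 0.3135] edges [ 48.9 204.3  49.5 206. ] dir(3->0) -8.83
--scene
tin c [ 0.4894 -0.2287] edges [ 63.8 142.4  62.8 144. ] dir(3->0) -14.38
lid c [ 0.4755 -0.3657] edges [ 70.9 148.3  71.6 152.5] dir(3->0) 0.12
pan c [0.543 0.008] edges [ 92.5 168.5  88.7 170.7] dir(3->0) 9.12
base c [0.542  0.0062] edges [265.8 181.7 266.9 173.7] dir(3->0) 10.97
top near-end rim [[-72.5  31.5]
 [-74.4 -35.6]]
scene far-end rim [[ 71.2 -35.6]
 [ 72.3  29.2]]
scene bottom far [[ 70.4  28.7]
 [ 72.  -35.4]]
scene pan corners [[ 91.4  50.4]
 [ 90.  -45.9]]
top base [[  87.7 -133.8]
 [ -86.7 -136.4]
 [ -90.5  133. ]]
```

Call:
carry_out(
  commands=[-2,3,24,0,-0.001,-0.003,0,0,0,0,0,0],
)

```text
time_s: 4.55
tcp_pos: [0.5485, 0.0057, 0.1293]
ee_rot: [[-0.982, -0.187, 0.01], [-0.187, 0.982, 0.002], [-0.01, 0.0, -1.0]]
wrist_force: [-0.0, 1.4, -1.1]
gripper_width: 0.78
```

```bash
sed -i '/^rect("\|^print/s/^/#/' m.py; python3 -c "
from h import *
plan([.5449,.0055,.115],down(190.8),vmax=50)
im=capture('top');save('pics/t3.png',im,(190,160,350,290),5);save('pics/s3.png',capture('scene'),(190,90,370,280),4)"
```

```text
t 4.55 p [0.5485 0.0057 0.1293] yaw -169.2 L 14.8 turn [ 0.    0.01 -0.  ] rows 1 j [ 18.  19. -18.   0. -52. -97.] w 67.9 F [-0.   1.4 -1.1]
[4, 0, 14, 0, 0.01, 0]
```

View pics/s3.png

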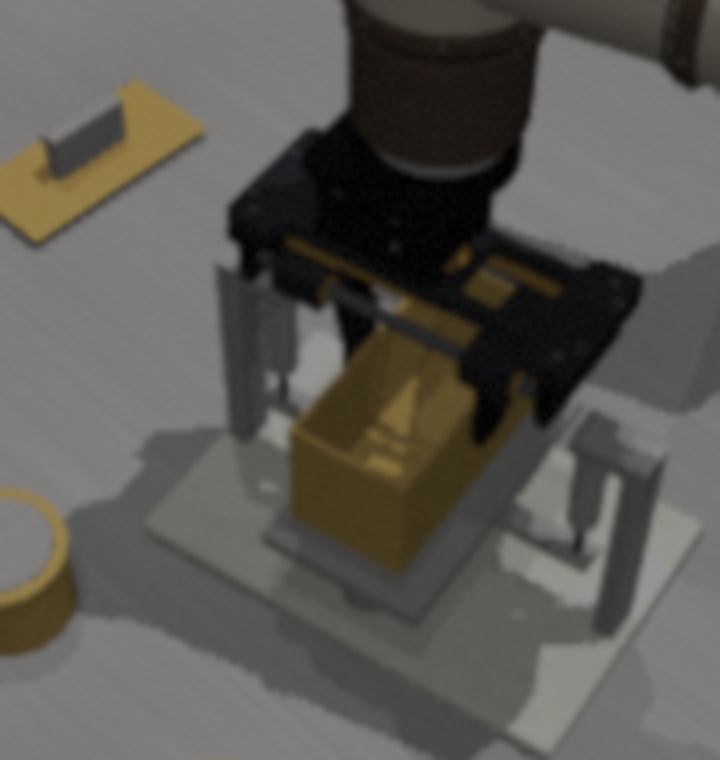

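View pics/t3.png

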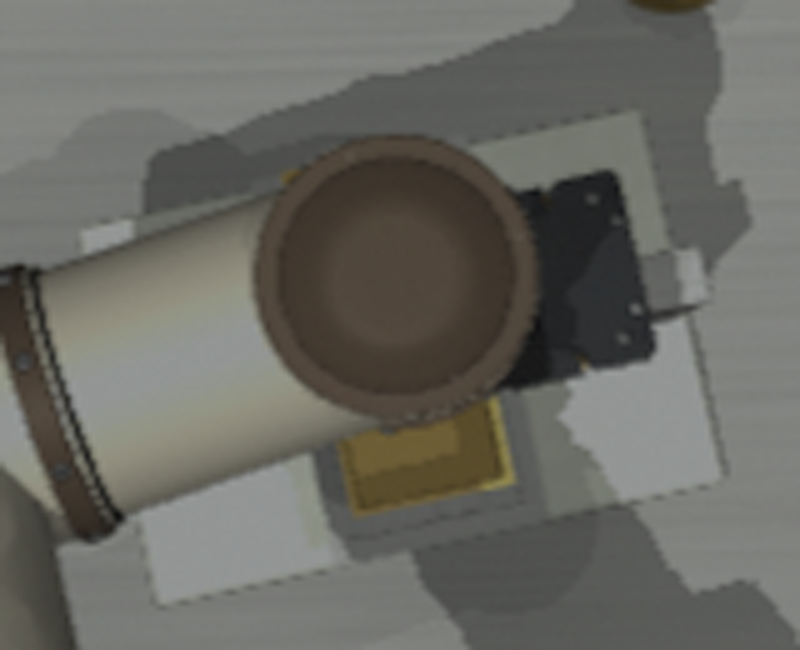

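```bash
python3 - <<'E'
from m import *
a=np.radians(10.8);u=np.array([np.cos(a),np.sin(a)]);v=np.array([-u[1],u[0]])
def loc(P,o): 
    d=P[:,:2]-np.array(o);return np.c_[d@u,d@v].round(4)*1000
o=(.5415,.004);zb=.1293-.0477
print("top near-end rim",loc(onz("top",crop([(351,518),(517,484)],5,(190,160)),zb+.072),o))
print("top pan near",loc(onz("top",crop([(358,562),(551,518)],5,(190,160)),.066),o))
print("scene far-end rim",loc(onz("scene",crop([(292,429),(405,487)],4,(190,90)),zb+.072),o))
print("scene bottom far",loc(onz("scene",crop([(400,573),(294,512)],4,(190,90)),zb),o))
E
```

```text
top near-end rim [[-67.9  35.4]
 [-68.8 -34.3]]
top pan near [[-88.7  38.4]
 [-88.  -49.3]]
scene far-end rim [[ 75.5 -33.8]
 [ 74.7  31.8]]
scene bottom far [[ 76.3  31.8]
 [ 74.6 -35.4]]
```

Call:
carry_out(
  commands=[4,-1,5,0,0.007,0,0,0,0,0,0,0],
)

```text
time_s: 4.9
tcp_pos: [0.5475, 0.0043, 0.1283]
ee_rot: [[-0.982, -0.188, 0.012], [-0.188, 0.982, 0.002], [-0.012, 0.0, -1.0]]
wrist_force: [0.6, 0.4, -1.2]
gripper_width: 0.783
```

```bash
python3 -c "
from h import *
plan([.544,.0049,.1085],down(190.8),vmax=50)"
```

```text
t 4.9 p [0.5475 0.0043 0.1283] yaw -169.2 L 20.1 turn [0.    0.012 0.001] rows 1 j [ 17.  19. -19.   0. -51. -97.] w 68.1 F [ 0.6  0.4 -1.2]
[4, 1, 20, 0, 0.012, 0.001]
```

Call:
carry_out(
  commands=[4,1,15,0,0.015,0.001,0,0,3,0,0.003,0],
)

```text
time_s: 5.15
tcp_pos: [0.5434, 0.0045, 0.1097]
ee_rot: [[-0.982, -0.187, -0.006], [-0.187, 0.982, -0.001], [0.006, 0.0, -1.0]]
wrist_force: [0.1, 0.3, -1.6]
gripper_width: 0.782
```

```bash
python3 -c "
from h import *
plan([.544,.0049,.1085],down(190.8),vmax=50)"
```

```text
t 5.15 p [0.5434 0.0045 0.1097] yaw -169.2 L 1.3 turn [ 0.    -0.006 -0.001] rows 1 j [ 18.  21. -20.  -0. -50. -97.] w 68.0 F [ 0.1  0.3 -1.6]
[-1, 0, 1, 0, -0.006, -0.001]
```

Call:
carry_out(
  commands=[0,0,2,0,-0.004,0],
)

```text
time_s: 5.28
tcp_pos: [0.5437, 0.0046, 0.1073]
ee_rot: [[-0.982, -0.187, -0.002], [-0.187, 0.982, -0.0], [0.002, 0.0, -1.0]]
wrist_force: [0.9, 0.2, -0.9]
gripper_width: 0.778
```

```bash
python3 -c "
from h import *
plan([.544,.0049,.1075],down(190.8),vmax=50)
save('pics/s4.png',capture('scene'),(190,90,370,280),4)"
```

```text
t 5.28 p [0.5437 0.0046 0.1073] yaw -169.2 L 0.5 turn [ 0.    -0.002 -0.   ] rows 1 j [ 18.  21. -20.  -0. -49. -97.] w 67.7 F [ 0.9  0.2 -0.9]
[0, 0, 0, 0, -0.002, 0]
```

View pics/s4.png

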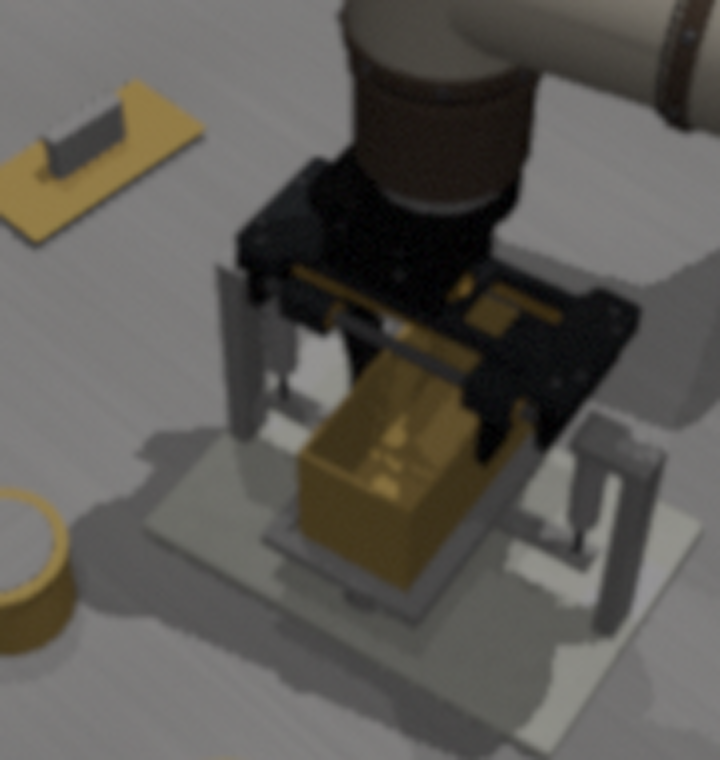

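The tin's far bottom edge, (300,530) to (404,588) in the crop, lies inside the pan rim. I'll release it and rise.

Call:
carry_out(
  commands=[0,0,0,0,0,0,0,0,0,0,0,0,0,0,0,0,0,0,0,0,-25,0,0,0,0,0,-45,0,0,0],
  grip=87,
)

```text
time_s: 5.95
tcp_pos: [0.5417, 0.0041, 0.1759]
ee_rot: [[-0.982, -0.187, -0.01], [-0.187, 0.982, -0.002], [0.01, -0.0, -1.0]]
wrist_force: [1.1, 0.7, -0.4]
gripper_width: 0.994
```

```bash
python3 -c "
from h import *
plan([.51,.309,.2],down(171.1),vmax=50)
im=capture('top');save('pics/t5.png',im,(190,160,350,290),5);
save('pics/s5.png',capture('scene'),(190,90,370,280),4)"
```

```text
t 5.95 p [0.5417 0.0041 0.1759] yaw -169.2 L 307.5 turn [-0.002 -0.01   0.343] rows 7 j [ 18.  17. -15.  -0. -59. -97.] w 86.5 F [ 1.1  0.7 -0.4]
[-4, 44, -4, 0, -0.001, 0.049, -2, 44, -4, 0, -0.001, 0.049, 1, 44, -3, 0, -0.001, 0.049, 3, 44, -4, 0, -0.001, 0.049, 5, 44, -4, 0, -0.001, 0.049]
```

View pics/s5.png

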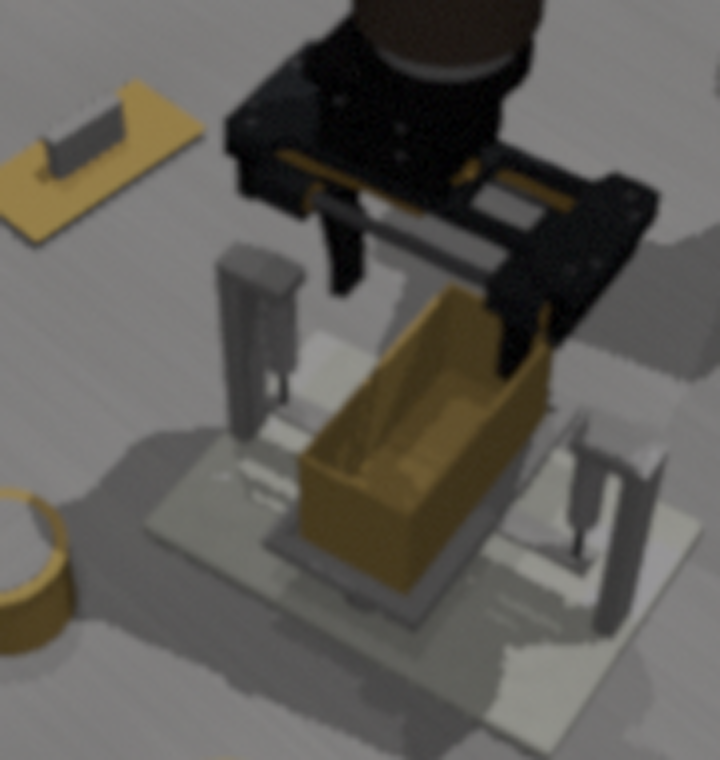

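View pics/t5.png

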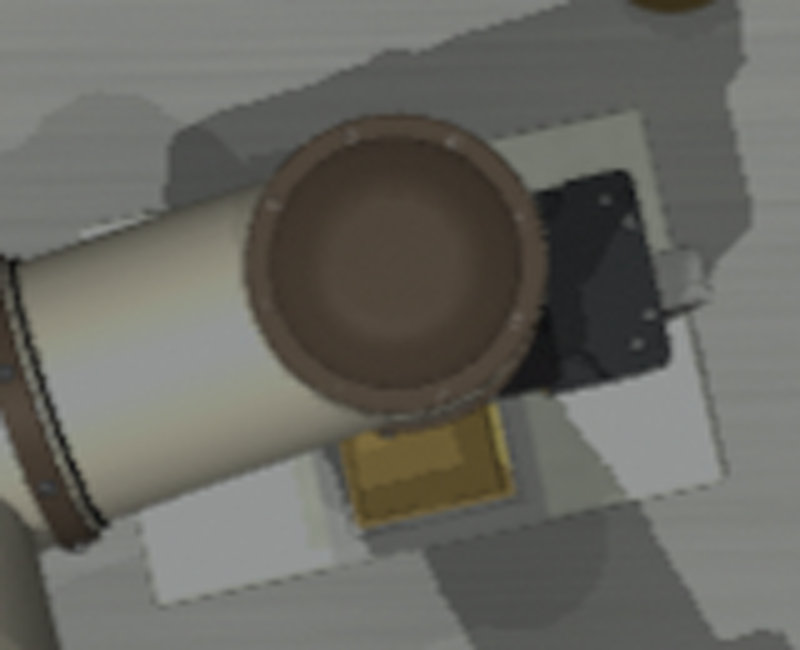

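Call:
carry_out(
  commands=[0,0,-40,0,-0.005,0,-3,44,-15,0,-0.005,0.05,0,50,0,0,0,0.06,2,50,0,0,0,0.06,4,50,0,0,0,0.06],
)

```text
time_s: 6.68
tcp_pos: [0.5232, 0.2002, 0.2396]
ee_rot: [[-0.998, 0.056, 0.018], [0.056, 0.998, 0.005], [-0.018, 0.006, -1.0]]
wrist_force: [1.0, -1.2, 0.6]
gripper_width: 1.005
```

```bash
python3 -c "
from h import *
plan([.4985,.313,.13],down(171.1),vmax=50)"
```

```text
t 6.67 p [0.5232 0.2002 0.2396] yaw 176.8 L 159.2 turn [0.007 0.018 0.1  ] rows 4 j [  38.   14.   -8.    0.  -66. -131.] w 87.4 F [ 1.  -1.2  0.6]
[8, 28, 27, 0.002, 0.004, 0.025, 9, 28, 27, 0.002, 0.004, 0.025, 9, 27, 27, 0.002, 0.004, 0.025, 10, 27, 27, 0.002, 0.004, 0.025]
```

Call:
carry_out(
  commands=[8,28,27,0.002,0.004,0.025,9,28,27,0.002,0.004,0.025,9,27,27,0.002,0.004,0.025,10,24,22,0.002,0.004,0.025,0,0,0,0,0,0],
)

```text
time_s: 7.3
tcp_pos: [0.4968, 0.3175, 0.1331]
ee_rot: [[-0.988, 0.154, 0.003], [0.154, 0.988, -0.001], [-0.003, -0.0, -1.0]]
wrist_force: [-0.2, 0.2, 0.5]
gripper_width: 0.997
```

```bash
python3 -c "
from h import *
plan([.4985,.313,.067],down(171.1),vmax=50)
im=capture('top');save('pics/t6.png',im,(60,160,350,330),2.7);
save('pics/s6.png',capture('scene'),(190,90,520,360),2.4)"
```

```text
t 7.3 p [0.4968 0.3175 0.1331] yaw 171.2 L 66.3 turn [-0.     0.003  0.001] rows 2 j [  48.   23.  -12.    0.  -55. -147.] w 86.7 F [-0.2  0.2  0.5]
[-1, -2, 33, 0, 0.001, 0.001, -1, -2, 33, 0, 0.001, 0.001]
```

View pics/s6.png

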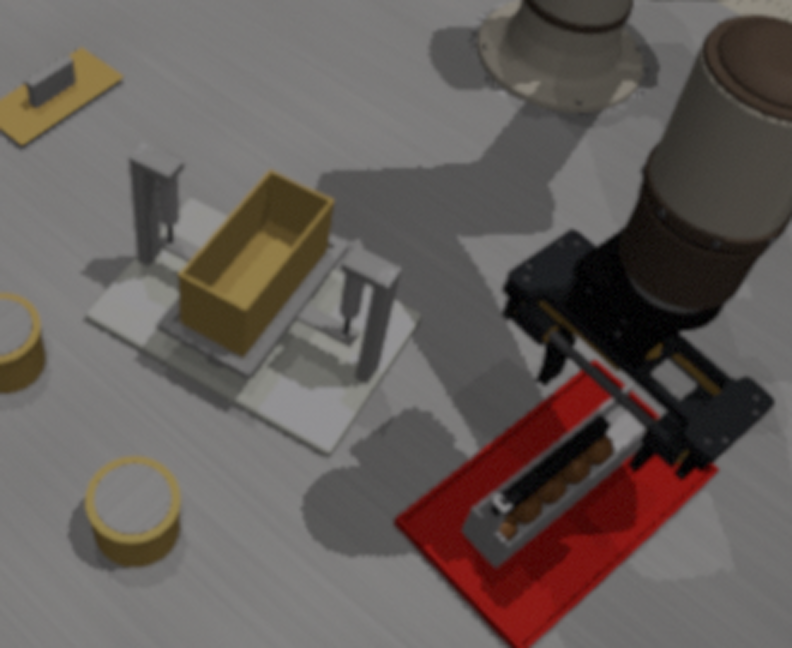

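View pics/t6.png

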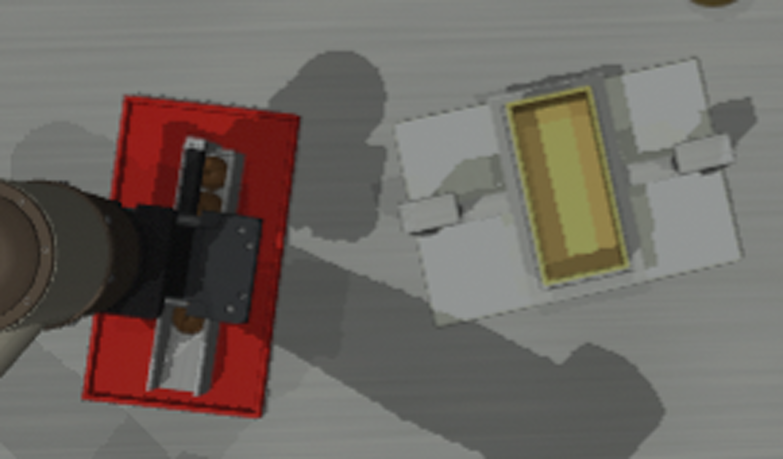

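The tin stands centred in the pan, with its rim corners near (505,102), (594,86), (631,268) and (544,287) in the top crop. The gripper straddles the scoop bar.

```bash
python3 - <<'E'
from m import *
print(rect("tin",onz("top",crop([(505,102),(594,86),(631,268),(544,287)],2.7,(60,160)),.127),0))
print(rect("pan",onz("top",crop([(487,103),(602,75),(646,273),(535,301)],2.7,(60,160)),.061),0))
# where would bar top corners & nose project, given estimate
a=np.radians(-8.9);u=np.array([np.cos(a),np.sin(a),0]);v=np.array([-u[1],u[0],0])
for g in [(.4985,.313)]:
  G=np.array([*g,0.005])
  P=[G+(x-10)/1000*u+y/1000*v+np.array([0,0,z/1000]) for x,y,z in [(-30,7,90),(-30,-7,90),(98,7,90),(98,-7,90),(-110,0,12)]]
  print((proj("top",P)-np.array([80,180])+.5)*4)
  print((proj("scene",P)))
E
```

```text
tin c [0.5406 0.0029] edges [ 71.2 145.8  69.4 148.1] dir(3->0) 10.3
(array([0.54058368, 0.00289148]), np.float64(10.298099974792725))
pan c [0.5418 0.0037] edges [ 98.5 168.4  94.3 168.6] dir(3->0) 11.68
(array([0.54180864, 0.00368438]), np.float64(11.678181086356675))
[[163.77213142 363.26765566]
 [189.80495516 366.60786049]
 [200.2246697  127.29844076]
 [226.00801018 130.66369418]
 [191.85041635 500.92298628]]
[[444.98110418 265.01701527]
 [439.71571456 260.12734831]
 [399.72816631 301.67978255]
 [394.4128663  296.2392833 ]
 [455.70169235 261.37368966]]
```

Call:
carry_out(
  commands=[-2,-4,30,0,0.001,0.001,-2,-1,32,0,0.001,0.001,0,0,4,0,0,0,0,0,0,0,0,0],
)

```text
time_s: 7.9
tcp_pos: [0.5059, 0.3106, 0.0745]
ee_rot: [[-0.987, 0.159, 0.013], [0.159, 0.987, 0.009], [-0.011, 0.011, -1.0]]
wrist_force: [0.1, -0.1, 0.0]
gripper_width: 1.001
```

```bash
python3 -c "
from h import *
plan([.5,.3128,.067],down(171.1),vmax=50)"
```

```text
t 7.9 p [0.5059 0.3106 0.0745] yaw 170.9 L 9.8 turn [ 0.011  0.011 -0.004] rows 1 j [  47.   27.  -16.    0.  -47. -147.] w 87.1 F [ 0.1 -0.1  0. ]
[6, 1, 7, 0.011, 0.011, -0.004]
```

Call:
carry_out(
  commands=[6,1,9,0.013,0.013,-0.004,0,0,3,0.002,0.002,0],
)

```text
time_s: 8.15
tcp_pos: [0.5011, 0.3136, 0.0647]
ee_rot: [[-0.988, 0.155, -0.002], [0.155, 0.988, -0.0], [0.002, -0.001, -1.0]]
wrist_force: [-0.3, -0.6, 1.0]
gripper_width: 0.998
```

```bash
python3 -c "
from h import *
plan([.5,.3128,.067],down(171.1),vmax=50)"
```

```text
t 8.15 p [0.5011 0.3136 0.0647] yaw 171.1 L 2.7 turn [-0.001 -0.002  0.   ] rows 1 j [  48.   28.  -16.   -0.  -47. -147.] w 86.8 F [-0.3 -0.6  1. ]
[1, -1, -2, -0.001, -0.002, 0]
```

Call:
carry_out(
  commands=[1,-1,-2,0,0,0,0,0,0,0,0,0,0,0,0,0,0,0,0,0,0,0,0,0,0,0,0,0,0,0],
  grip=0,
)

```text
time_s: 8.78
tcp_pos: [0.5002, 0.3134, 0.0676]
ee_rot: [[-0.988, 0.154, -0.001], [0.154, 0.988, 0.001], [0.001, 0.001, -1.0]]
wrist_force: [-0.4, -0.9, 0.2]
gripper_width: 0.512
```

Call:
carry_out(
  commands=[0,0,0,0,0,0,0,0,0,0,0,0],
)

```text
time_s: 9.02
tcp_pos: [0.5002, 0.3134, 0.0676]
ee_rot: [[-0.988, 0.154, -0.001], [0.154, 0.988, 0.001], [0.001, 0.001, -1.0]]
wrist_force: [-0.5, -0.2, 0.4]
gripper_width: 0.287
```

```bash
python3 -c "
from h import *
plan([.5,.3128,.2],down(171.1),vmax=30)"
```

```text
t 9.03 p [0.5002 0.3134 0.0676] yaw 171.2 L 132.4 turn [ 0.001 -0.001  0.001] rows 5 j [  48.   27.  -16.   -0.  -47. -147.] w 24.9 F [-0.5 -0.2  0.4]
[0, 0, -26, 0, 0, 0, 0, 0, -26, 0, 0, 0, 0, 0, -26, 0, 0, 0, 0, 0, -26, 0, 0, 0, 0, 0, -26, 0, 0, 0]
```

Call:
carry_out(
  commands=[0,0,0,0,0,0,0,0,0,0,0,0,0,0,0,0,0,0,0,0,0,0,0,0],
)

```text
time_s: 9.52
tcp_pos: [0.5002, 0.3135, 0.0675]
ee_rot: [[-0.988, 0.154, -0.0], [0.154, 0.988, 0.001], [0.001, 0.001, -1.0]]
wrist_force: [-0.5, 0.3, 0.2]
gripper_width: 0.154
```

Call:
carry_out(
  commands=[0,0,-10,0,0,0,0,0,-20,0,0,0,0,0,-20,0,0,0,0,0,-5,0,0,0],
)

```text
time_s: 10.02
tcp_pos: [0.4986, 0.3119, 0.1229]
ee_rot: [[-0.988, 0.155, -0.005], [0.155, 0.988, -0.003], [0.005, -0.004, -1.0]]
wrist_force: [-0.4, -0.7, -3.3]
gripper_width: 0.155
```

```bash
python3 -c "
from h import *
plan([.5,.3128,.27],down(171.1),vmax=30)
im=capture('top');save('pics/t7.png',im,(60,160,250,330),4);
save('pics/s7.png',capture('scene'),(330,200,520,360),4)"
```

```text
t 10.03 p [0.4986 0.3119 0.1229] yaw 171.1 L 147.2 turn [-0.004 -0.005 -0.   ] rows 5 j [  48.   24.  -12.   -0.  -54. -147.] w 13.4 F [-0.4 -0.7 -3.3]
[0, 0, -29, -0.001, -0.001, 0, 0, 0, -29, -0.001, -0.001, 0, 0, 0, -29, -0.001, -0.001, 0, 0, 0, -29, -0.001, -0.001, 0, 0, 0, -29, -0.001, -0.001, 0]
```

View pics/s7.png

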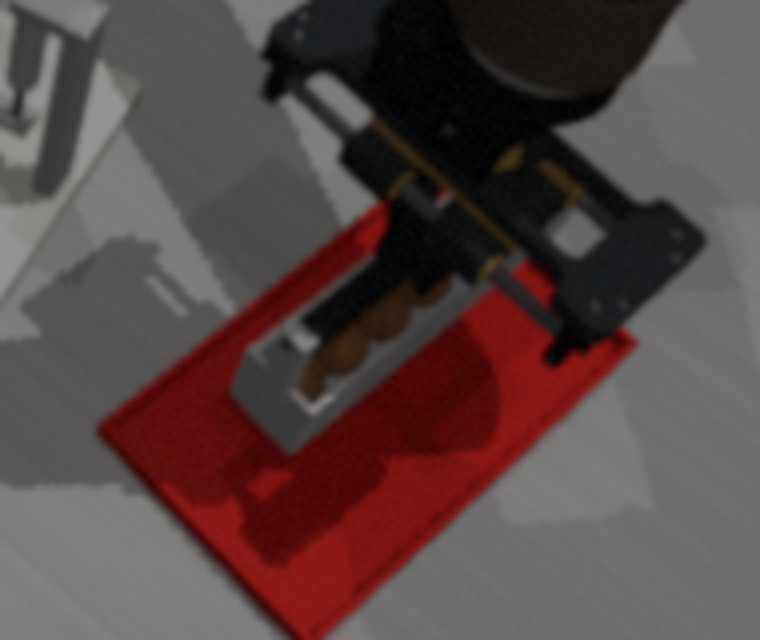

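View pics/t7.png

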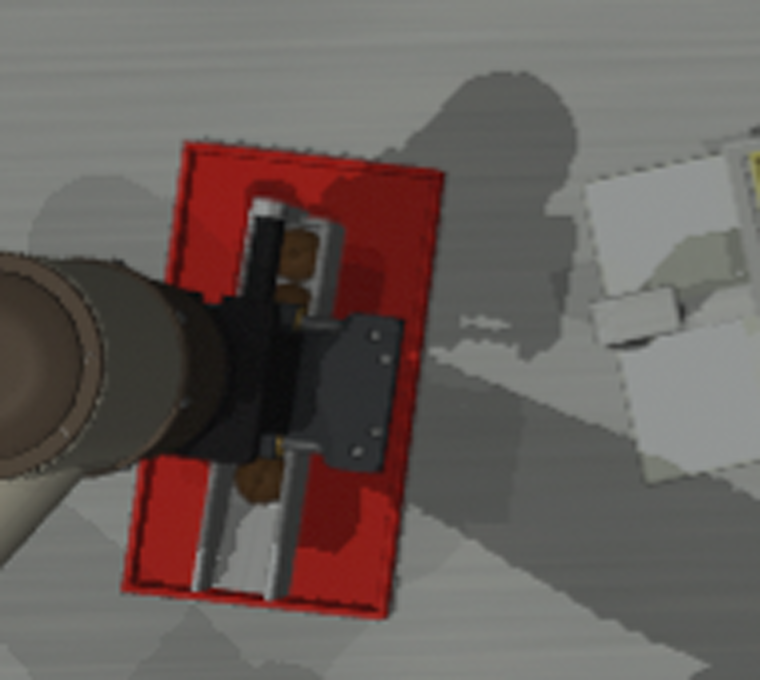

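The scoop is lifted level with all its nuts in it, the last one at (260,478) in the top crop. I'll plan the carry and the pour next.

```bash
cat > pour.py <<'E'
from h import *
a=np.radians(10.8);u=np.array([np.cos(a),np.sin(a),0]);T=np.array([.541,.0033,0])
N=np.array([.120,0,.0506])
def tcp_for(nx,nz,th): # nose at T+nx u (mm), height nz mm, nose-down th deg
    R=tilt(190.8,-th); n=T+u*nx/1000; n[2]=nz/1000
    return n-R@N,R
def nose():
    s=sense();p=s['tcp_pos']+s['ee_rot']@N;d=p-T;v=np.array([-u[1],u[0],0])
    th=-np.degrees(np.arcsin(s['ee_rot'][2,0]));print("nose u %.1f v %.1f z %.1f tilt %.1f"%(d@u*1000,d@v*1000,p[2]*1000,th))
E
python3 -c "
from pour import *
p,R=tcp_for(30,205,-5);print(p)
plan(p,R,vmax=40)
for th in(0,15,32):print(tcp_for(30,145,th)[0])
print('cans',onz('top',[(235,132),(326,143)],.055),onz('top',[(416,146)],.09))"
```

```text
[0.69222651 0.032148   0.24494876]
t 10.12 p [0.4981 0.3116 0.1218] yaw 171.1 L 361.8 turn [ 0.011  0.08  -0.344] rows 10 j [  48.   24.  -12.   -0.  -54. -147.] w 13.9 F [-0.4  0.3 -2.9]
[-23, -25, -12, 0.001, 0.008, -0.034, -22, -25, -12, 0.001, 0.008, -0.034, -22, -26, -13, 0.001, 0.008, -0.034, -21, -27, -13, 0.001, 0.008, -0.034, -19, -28, -13, 0.001, 0.008, -0.034]
[0.68834309 0.0314072  0.1956    ]
[0.67146234 0.02818702 0.22493413]
[0.64409287 0.02296602 0.25150155]
cans [[ 0.76513913  0.07761115  0.055     ]
 [ 0.7353422  -0.12909385  0.055     ]] [[ 0.71712673 -0.32540565  0.09      ]]
```

Call:
carry_out(
  commands=[0,0,-15,0,0.02,0,0,0,-30,0,0.03,0,0,0,-35,0,0.03,0,0,0,-35,0,0,0,-4,-6,-20,0,0,-0.02],
)

```text
time_s: 10.75
tcp_pos: [0.5057, 0.3025, 0.2513]
ee_rot: [[-0.986, 0.135, -0.102], [0.136, 0.991, -0.001], [0.101, -0.015, -0.995]]
wrist_force: [0.5, -0.2, -3.8]
gripper_width: 0.157
```

```bash
python3 -c "
from pour import *
p,R=tcp_for(30,210,-5);
plan(p,R,vmax=36)
nose()"
```

```text
t 10.75 p [0.5057 0.3025 0.2513] yaw 172.1 L 328.5 turn [ 0.016 -0.017 -0.324] rows 10 j [  44.   20.    3.   -4.  -77. -141.] w 13.6 F [ 0.5 -0.2 -3.8]
[-22, -24, -2, 0.002, -0.002, -0.032, -21, -25, -2, 0.002, -0.002, -0.032, -20, -26, -2, 0.002, -0.002, -0.032, -20, -26, -1, 0.002, -0.002, -0.032, -19, -27, -1, 0.002, -0.002, -0.032]
nose u -96.8 v 339.6 z 213.1 tilt -5.8
```

Call:
carry_out(
  commands=[-20,-22,-6,0.002,-0.002,-0.032,-21,-25,-5,0.002,-0.002,-0.032,-20,-26,-2,0.002,-0.002,-0.032,-20,-26,-2,0.002,-0.002,-0.032,-19,-27,-1,0.002,-0.002,-0.032],
)

```text
time_s: 11.38
tcp_pos: [0.5986, 0.1678, 0.2544]
ee_rot: [[-0.994, -0.033, -0.099], [-0.032, 0.999, -0.013], [0.1, -0.01, -0.995]]
wrist_force: [-0.1, -1.1, -2.9]
gripper_width: 0.156
```

```bash
python3 -c "
from pour import *
p,R=tcp_for(30,210,-5);
plan(p,R,vmax=36)
nose()"
```

```text
t 11.38 p [0.5986 0.1678 0.2544] yaw -178.2 L 164.9 turn [ 0.004 -0.013 -0.156] rows 5 j [  29.   24.    8.   -2.  -80. -117.] w 13.6 F [-0.1 -1.1 -2.9]
[-18, -28, -1, 0.001, -0.003, -0.031, -17, -28, -1, 0.001, -0.003, -0.031, -16, -29, 0, 0.001, -0.003, -0.031, -15, -29, 0, 0.001, -0.003, -0.031, -14, -30, 0, 0.001, -0.003, -0.031]
nose u -35.6 v 169.7 z 216.1 tilt -5.7
```

Call:
carry_out(
  commands=[-18,-28,-1,0.001,-0.003,-0.031,-17,-28,-1,0.001,-0.003,-0.031,-16,-28,0,0.001,-0.003,-0.031,-15,-27,0,0.001,-0.003,-0.031,-8,-16,0,0.001,-0.003,-0.02],
)

```text
time_s: 12.0
tcp_pos: [0.684, 0.0427, 0.2404]
ee_rot: [[-0.979, -0.179, -0.098], [-0.178, 0.984, -0.019], [0.099, -0.001, -0.995]]
wrist_force: [0.6, -0.0, -2.3]
gripper_width: 0.16
```

Call:
carry_out(
  commands=[0,0,0,0,0,0],
)

```text
time_s: 12.12
tcp_pos: [0.6838, 0.0416, 0.2381]
ee_rot: [[-0.979, -0.176, -0.101], [-0.175, 0.984, -0.019], [0.103, -0.001, -0.995]]
wrist_force: [-0.6, -0.0, -2.6]
gripper_width: 0.157
```

```bash
python3 -c "
from pour import *
p,R=tcp_for(30,150,-2);
plan(p,R,vmax=25)
nose()
im=capture('top');save('pics/t8.png',im,(150,100,350,290),4);
save('pics/s8.png',capture('scene'),(190,90,390,280),4)"
```

```text
t 12.12 p [0.6838 0.0416 0.2381] yaw -169.8 L 43.4 turn [ 0.    -0.068 -0.011] rows 2 j [ 17.  31.  17.  -1. -82. -96.] w 13.6 F [-0.6 -0.  -2.6]
[-4, -5, 21, 0, -0.034, -0.006, -4, -5, 21, 0, -0.034, -0.006]
nose u 22.9 v 12.2 z 200.1 tilt -5.9
```

View pics/s8.png

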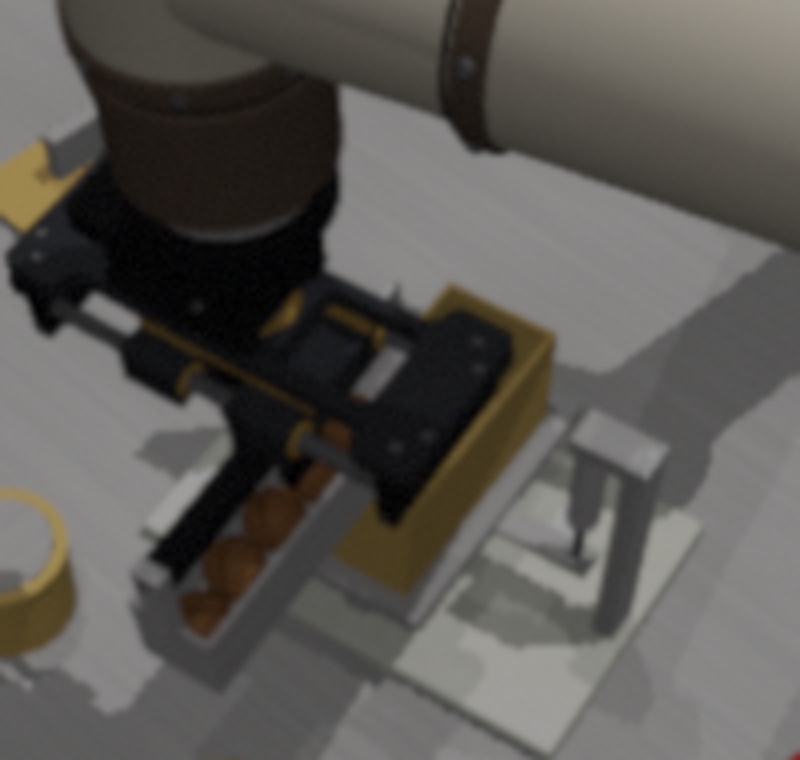

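View pics/t8.png

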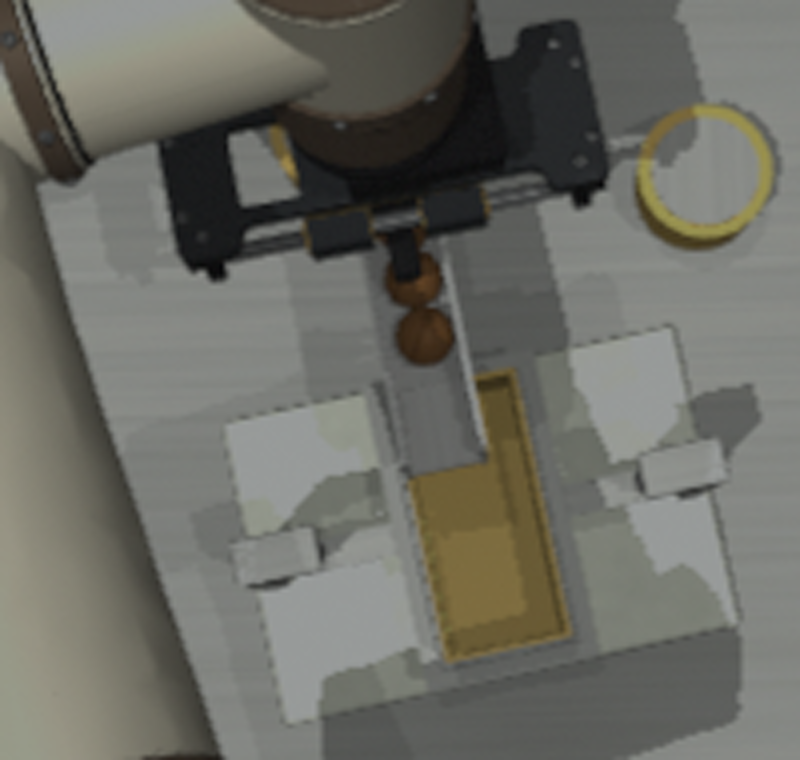

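In the top crop the nose edge runs from (405,475) to (488,460), about 12 mm left of the tin's axis. The nuts are in the scoop. I'll shift it over and lower it.

Call:
carry_out(
  commands=[-3,-8,20,0,-0.03,-0.006,-3,-5,22,0,-0.03,-0.005,0,0,0,0,0,0],
)

```text
time_s: 12.6
tcp_pos: [0.6867, 0.0334, 0.1955]
ee_rot: [[-0.981, -0.192, -0.041], [-0.192, 0.981, -0.007], [0.042, 0.001, -0.999]]
wrist_force: [-0.2, 0.2, -2.1]
gripper_width: 0.155
```

```bash
python3 -c "
from pour import *
p,R=tcp_for(30,148,0);
plan(p,R,vmax=25)
nose()
im=capture('top');save('pics/t9.png',im,(150,100,350,290),4);
from m import crop
d=onz('top',crop([(447,468)],4,(150,100)),.2)-T; print(d@u,d@np.array([-u[1],u[0],0]))"
```

```text
t 12.6 p [0.6867 0.0334 0.1955] yaw -168.9 L 4.1 turn [ 0.001 -0.042  0.005] rows 1 j [ 16.  30.  10.  -0. -72. -95.] w 13.5 F [-0.2  0.2 -2.1]
[-1, -2, -3, 0.001, -0.042, 0.005]
nose u 26.8 v 1.8 z 149.9 tilt -2.4
[0.0226813] [0.01263334]
```

View pics/t9.png

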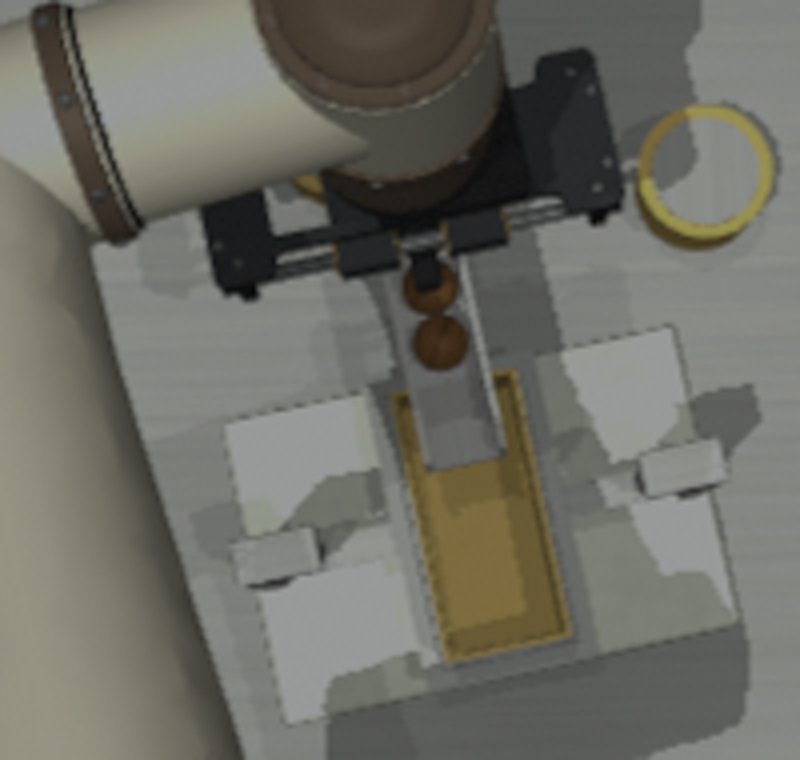

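```bash
cat >> pour.py <<'E'
def arc(nx,nz,th1,n):
    s=sense();R=s['ee_rot'].copy();p=s['tcp_pos'].copy();th0=-np.degrees(np.arcsin(R[2,0]))
    out=[]
    for k in range(1,n+1):
        tp,tR=tcp_for(nx,nz,th0+(th1-th0)*k/n)
        w=np.round(Rn.from_matrix(R.T@tR).as_rotvec(),3);d=np.round(R.T@(tp-p)*1000)
        out+=[int(x) for x in d]+[float(x) for x in w]
        p=p+R@d/1000;R=R@Rn.from_rotvec(w).as_matrix()
    print(out)
E
python3 -c "
from pour import *
arc(30,147,13,3)"
```

```text
[3, -2, -6, 0.001, -0.089, 0.005, 5, 0, -11, -0.0, -0.088, 0.0, 5, 0, -10, -0.0, -0.089, 0.0]
```

Call:
carry_out(
  commands=[3,-2,-6,0.001,-0.089,0.005,5,0,-11,0,-0.088,0,5,0,-10,0,-0.089,0,0,0,0,0,0,0],
)

```text
time_s: 13.15
tcp_pos: [0.6752, 0.0322, 0.229]
ee_rot: [[-0.954, -0.191, 0.233], [-0.186, 0.982, 0.045], [-0.237, -0.001, -0.971]]
wrist_force: [0.6, -0.2, -2.6]
gripper_width: 0.159
```

```bash
python3 -c "
from pour import *
nose();print(sense()['joints'].round())
arc(30,145,22,3)
im=capture('top');save('pics/t10.png',im,(150,100,350,290),4);save('pics/s10.png',capture('scene'),(190,90,390,280),4)"
```

```text
nose u 32.6 v 2.8 z 151.4 tilt 13.7
[ 17.  20.  -4.   2. -53. -97.]
[7, -3, 0, 0.0, -0.048, 0.004, 2, 0, -6, 0.0, -0.048, -0.0, 3, 0, -6, 0.0, -0.048, -0.0]
```

View pics/t10.png

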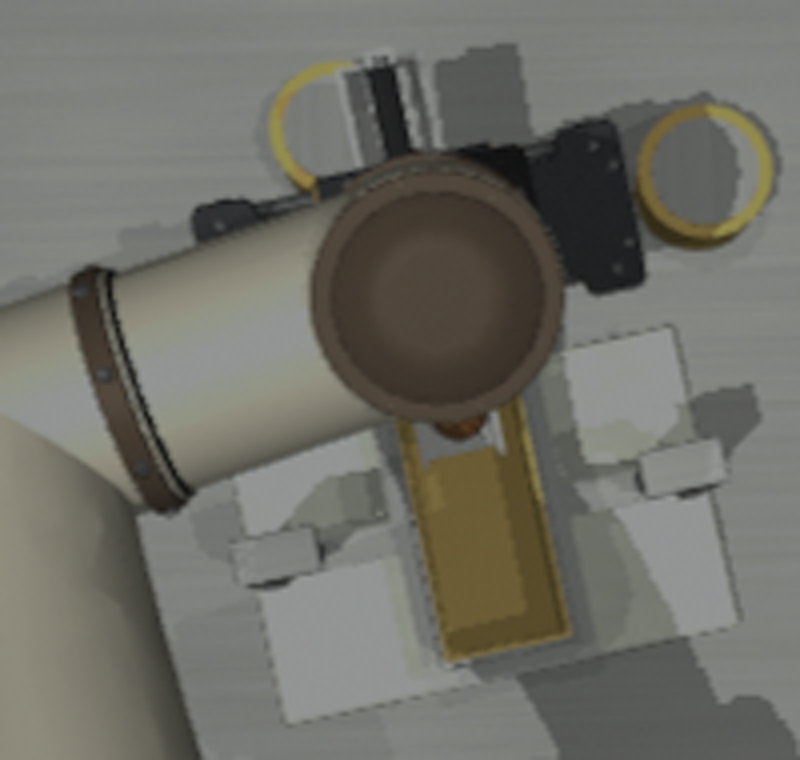

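View pics/s10.png

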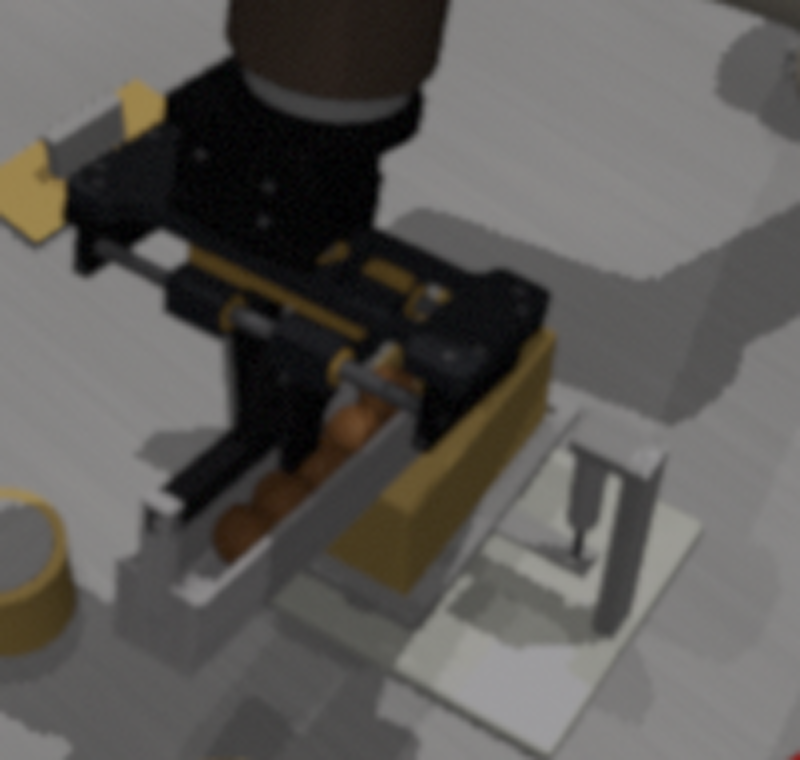

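The nuts are moving down the scoop, and the first is at the lip, at (462,428) in the top crop. The nose is over the tin. I'll tilt further.

Call:
carry_out(
  commands=[6,-3,0,0,-0.048,0.004,2,0,-6,0,-0.048,0,3,0,-6,0,-0.048,0,0,0,0,0,0,0,0,0,0,0,0,0],
)

```text
time_s: 13.88
tcp_pos: [0.6682, 0.0289, 0.236]
ee_rot: [[-0.911, -0.188, 0.367], [-0.175, 0.982, 0.069], [-0.373, -0.001, -0.928]]
wrist_force: [-0.3, 0.6, -2.2]
gripper_width: 0.157
```

```bash
python3 -c "
from pour import *
nose();print(sense()['joints'].round())
arc(30,143,32,3)
im=capture('top');save('pics/t11.png',im,(150,100,350,290),4);save('pics/s11.png',capture('scene'),(190,90,390,280),4)"
```

```text
nose u 37.3 v 1.2 z 144.2 tilt 21.9
[ 17.  16. -12.   4. -41. -99.]
[10, -1, -9, -0.001, -0.059, 0.001, 4, 0, -7, 0.0, -0.058, 0.0, 3, 0, -6, 0.0, -0.059, 0.0]
```

View pics/t11.png

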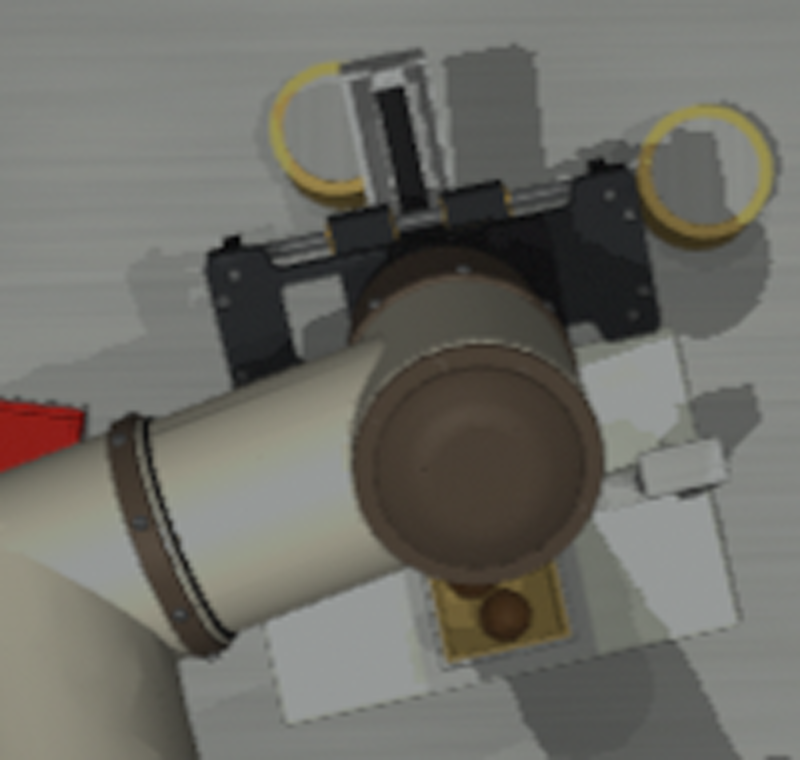

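View pics/s11.png

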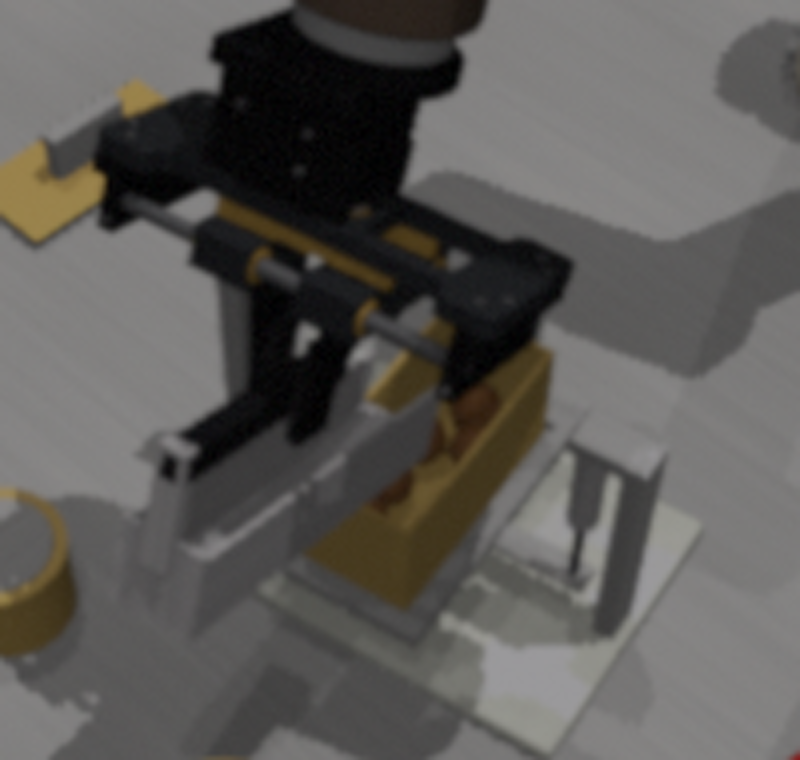

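The scoop now looks empty, the nuts are in the tin (for example one at (505,613) in the top crop), and the pan is down. I'll withdraw up and back, levelling the scoop on the way.

```bash
python3 -c "
from pour import *
p,R=tcp_for(37,215,15); plan(p,R,n=3)
p,R=tcp_for(37,225,0); print(p)"
```

```text
t 13.97 p [0.668  0.0289 0.2358] yaw -169.1 L 60.0 turn [-0.001  0.121  0.001] rows 3 j [ 17.  16. -12.   4. -41. -99.] w 13.7 F [-0.2 -0.1 -1.8]
[-11, 0, -17, 0, 0.04, 0, -10, 0, -17, 0, 0.04, 0, -9, 0, -18, 0, 0.04, 0]
[0.6952191  0.03271887 0.2756    ]
```

Call:
carry_out(
  commands=[-11,0,-20,0,0.04,0,-10,0,-18,0,0.04,0,-9,0,-18,0,0.05,0,-5,0,-12,0,0.1,0,-5,0,-10,0,0.1,0],
)

```text
time_s: 14.6
tcp_pos: [0.6831, 0.0319, 0.3232]
ee_rot: [[-0.981, -0.189, 0.037], [-0.188, 0.982, 0.006], [-0.038, -0.001, -0.999]]
wrist_force: [0.7, 0.1, -0.6]
gripper_width: 0.15
```

```bash
python3 -c "
from pour import *
nose()
p,R=tcp_for(37,225,0); plan(p,R)
im=capture('top');save('pics/t12.png',im,(150,100,350,290),4);save('pics/s12.png',capture('scene'),(190,90,390,280),4)"
```

```text
nose u 26.9 v 1.3 z 268.1 tilt 2.2
t 14.6 p [0.6831 0.0319 0.3232] yaw -169.1 L 49.1 turn [-0.001  0.038  0.001] rows 1 j [ 16.  24.  18.   0. -82. -95.] w 13.1 F [ 0.7  0.1 -0.6]
[-10, -1, 48, -0.001, 0.038, 0.001]
```

View pics/t12.png

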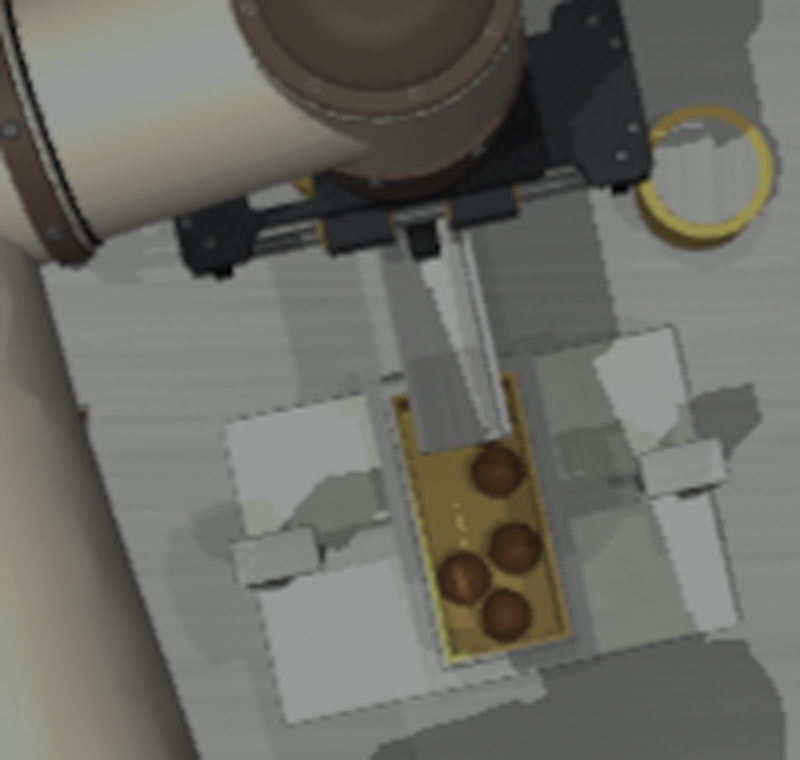

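View pics/s12.png

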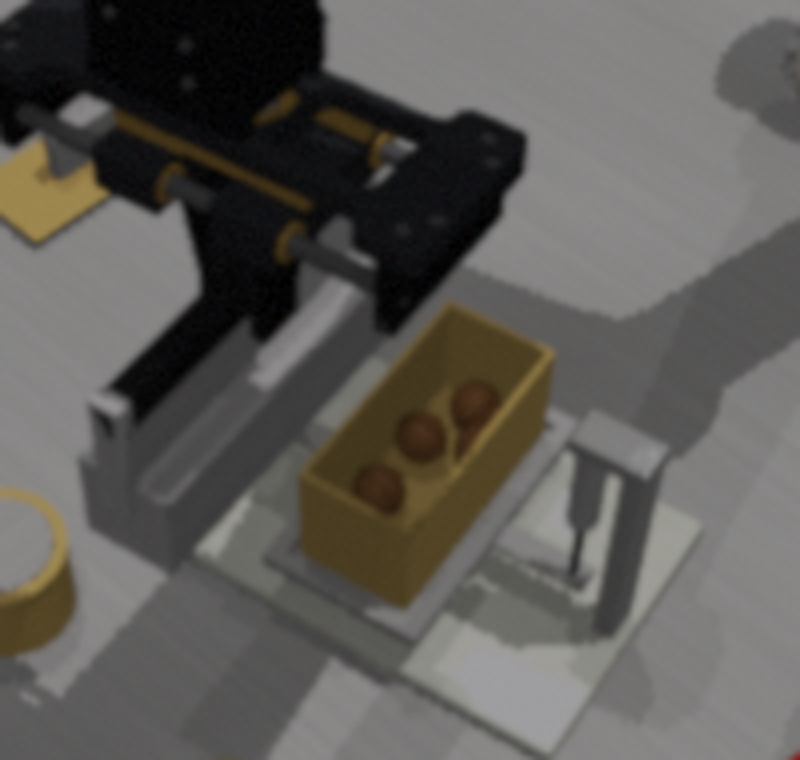

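The pan is down, and four nuts are visible in the tin at top-crop (497,470), (515,547), (463,578) and (506,614). The fifth is probably hidden under the nose or in the scoop. I'll carry the scoop back.

```bash
python3 -c "
from pour import *
plan([.5,.3134,.28],down(171.1),vmax=42)"
```

```text
t 14.7 p [0.6855 0.0324 0.3217] yaw -169.1 L 339.2 turn [0.006 0.041 0.345] rows 9 j [ 16.  25.  18.   0. -81. -95.] w 13.6 F [ 0.4 -0.6 -2.8]
[15, 35, 4, 0.001, 0.005, 0.038, 16, 34, 4, 0.001, 0.005, 0.038, 17, 33, 4, 0.001, 0.005, 0.038, 18, 33, 4, 0.001, 0.005, 0.038, 20, 32, 4, 0.001, 0.005, 0.038]
```

Call:
carry_out(
  commands=[8,18,2,0.001,0.008,0.038,16,34,2,0.001,0.008,0.038,17,35,4,0.001,0.005,0.038,18,35,4,0.001,0.005,0.038,20,34,4,0.001,0.005,0.038],
)

```text
time_s: 15.32
tcp_pos: [0.5904, 0.1816, 0.2985]
ee_rot: [[-1.0, 0.013, 0.011], [0.013, 1.0, 0.0], [-0.011, 0.001, -1.0]]
wrist_force: [0.2, 0.1, -1.9]
gripper_width: 0.156
```

```bash
python3 -c "
from pour import *
plan([.5,.3134,.2],down(171.1),vmax=40)
im=capture('top');save('pics/t13.png',im,(60,100,350,330),2.7);save('pics/s13.png',capture('scene'),(190,90,390,280),4)"
```

```text
t 15.32 p [0.5904 0.1816 0.2985] yaw 179.3 L 187.7 turn [0.001 0.011 0.142] rows 5 j [  32.   19.    6.    0.  -77. -123.] w 13.6 F [ 0.2  0.1 -1.9]
[19, 26, 20, 0, 0.002, 0.028, 19, 26, 20, 0, 0.002, 0.028, 20, 25, 20, 0, 0.002, 0.028, 21, 24, 20, 0, 0.002, 0.028, 21, 24, 20, 0, 0.002, 0.028]
```

View pics/t13.png

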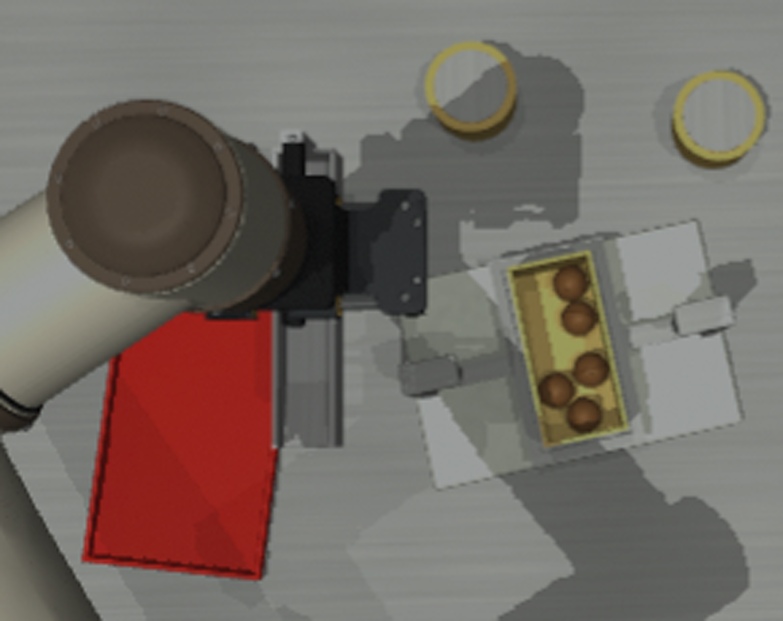

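All five nuts are in the tin, spread from (570,282) to (585,415). The scoop is empty and level.

Call:
carry_out(
  commands=[19,26,18,0,0.004,0.028,19,26,20,0,0.002,0.028,20,25,20,0,0.002,0.028,21,24,20,0,0.002,0.028,14,16,20,0,0.002,0.028],
)

```text
time_s: 16.05
tcp_pos: [0.5042, 0.3074, 0.1984]
ee_rot: [[-0.988, 0.153, 0.007], [0.154, 0.988, 0.008], [-0.006, 0.009, -1.0]]
wrist_force: [0.6, 0.3, -1.4]
gripper_width: 0.16
```

Call:
carry_out(
  commands=[0,0,0,0,0,0],
)

```text
time_s: 16.18
tcp_pos: [0.5029, 0.3072, 0.1964]
ee_rot: [[-0.988, 0.152, 0.005], [0.152, 0.988, 0.005], [-0.004, 0.006, -1.0]]
wrist_force: [-0.2, -1.2, -1.7]
gripper_width: 0.155
```

```bash
python3 -c "
from pour import *
plan([.498,.3140,.1],down(171.1),vmax=40)"
```

```text
t 16.18 p [0.5029 0.3072 0.1964] yaw 171.3 L 96.8 turn [0.006 0.004 0.003] rows 3 j [  47.   20.   -7.   -0.  -63. -146.] w 13.5 F [-0.2 -1.2 -1.7]
[2, 2, 32, 0.002, 0.001, 0.001, 2, 2, 32, 0.002, 0.001, 0.001, 2, 2, 32, 0.002, 0.001, 0.001]
```

Call:
carry_out(
  commands=[2,2,35,0.002,0.001,0.001,2,2,35,0.002,0.001,0.001,1,1,25,0.002,0.001,0.001,0,0,4,0,0,0],
)

```text
time_s: 16.68
tcp_pos: [0.5044, 0.3126, 0.0995]
ee_rot: [[-0.988, 0.154, 0.011], [0.154, 0.988, 0.006], [-0.01, 0.008, -1.0]]
wrist_force: [-0.3, -0.3, -1.3]
gripper_width: 0.159
```

```bash
python3 -c "
from pour import *
plan([.499,.3140,.07],down(171.1),vmax=40)
save('pics/s14.png',capture('scene'),(330,200,520,360),4)"
```

```text
t 16.68 p [0.5044 0.3126 0.0995] yaw 171.1 L 30.0 turn [0.008 0.01  0.   ] rows 1 j [  48.   25.  -14.    0.  -50. -147.] w 13.8 F [-0.3 -0.3 -1.3]
[6, 0, 29, 0.008, 0.01, 0]
```

View pics/s14.png

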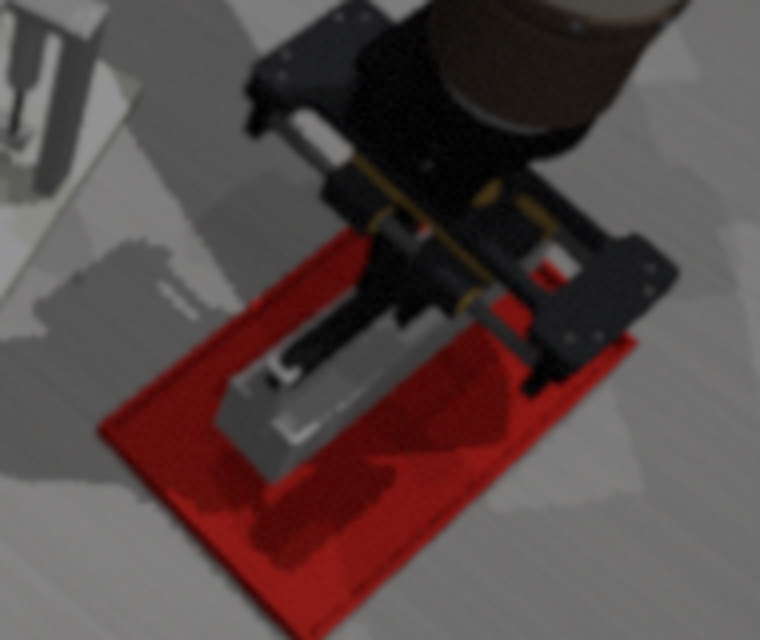

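Call:
carry_out(
  commands=[5,0,20,0.01,0.012,0,1,0,8,0,0,0],
)

```text
time_s: 16.98
tcp_pos: [0.5009, 0.3148, 0.0734]
ee_rot: [[-0.988, 0.155, 0.002], [0.155, 0.988, 0.003], [-0.002, 0.003, -1.0]]
wrist_force: [0.3, 0.0, -0.9]
gripper_width: 0.157
```

```bash
python3 -c "
from pour import *
plan([.500,.3134,.0675],down(171.1),vmax=40)"
```

```text
t 16.98 p [0.5009 0.3148 0.0734] yaw 171.1 L 6.2 turn [ 0.003  0.002 -0.   ] rows 1 j [  48.   27.  -15.   -0.  -47. -147.] w 13.6 F [ 0.3  0.  -0.9]
[1, -2, 6, 0.003, 0.002, 0]
```

Call:
carry_out(
  commands=[1,-2,6,0.003,0.002,0,0,0,2,0,0,0],
)

```text
time_s: 17.23
tcp_pos: [0.5004, 0.3141, 0.0672]
ee_rot: [[-0.988, 0.153, 0.002], [0.153, 0.988, 0.002], [-0.002, 0.002, -1.0]]
wrist_force: [-6.5, 0.3, 13.0]
gripper_width: 0.154
```

```bash
python3 -c "
from pour import *
plan([.500,.3134,.0675],down(171.1),vmax=40)"
```

```text
t 17.23 p [0.5004 0.3141 0.0672] yaw 171.2 L 0.9 turn [0.002 0.002 0.002] rows 1 j [  48.   27.  -16.    0.  -47. -147.] w 13.4 F [-6.5  0.3 13. ]
[0, -1, 0, 0.002, 0.002, 0.002]
```

The scoop is on the tray floor. I'll release it.

Call:
carry_out(
  commands=[0,0,-1,0,0,0,0,0,0,0,0,0,0,0,0,0,0,0,0,0,0,0,0,0],
  grip=60,
)

```text
time_s: 17.73
tcp_pos: [0.5014, 0.315, 0.0697]
ee_rot: [[-0.988, 0.152, 0.005], [0.152, 0.988, 0.004], [-0.005, 0.005, -1.0]]
wrist_force: [-0.5, 0.5, -0.2]
gripper_width: 0.53
```

Call:
carry_out(
  commands=[0,0,-20,0,0,0,0,0,-40,0,0,0,0,0,-45,0,0,0,0,0,-40,0,0,0],
)

```text
time_s: 18.23
tcp_pos: [0.499, 0.3125, 0.2137]
ee_rot: [[-0.988, 0.153, -0.003], [0.153, 0.988, -0.004], [0.002, -0.004, -1.0]]
wrist_force: [1.3, 0.8, -0.4]
gripper_width: 0.689
```

```bash
python3 -c "
from pour import *
plan([.477,-.3665,.2],down(180.3),vmax=58)
im=capture('top');save('pics/t15.png',im,(60,100,350,330),2.7);save('pics/s15.png',capture('scene'),(190,90,520,360),2.4)"
```

```text
t 18.23 p [0.499  0.3125 0.2137] yaw 171.2 L 679.5 turn [-0.004 -0.002 -0.159] rows 12 j [  48.   19.   -5.    0.  -66. -147.] w 59.9 F [ 1.3  0.8 -0.4]
[-7, -56, 1, 0, 0, -0.013, -6, -56, 1, 0, 0, -0.013, -5, -56, 1, 0, 0, -0.013, -5, -56, 1, 0, 0, -0.013, -4, -56, 1, 0, 0, -0.013]
```

View pics/t15.png

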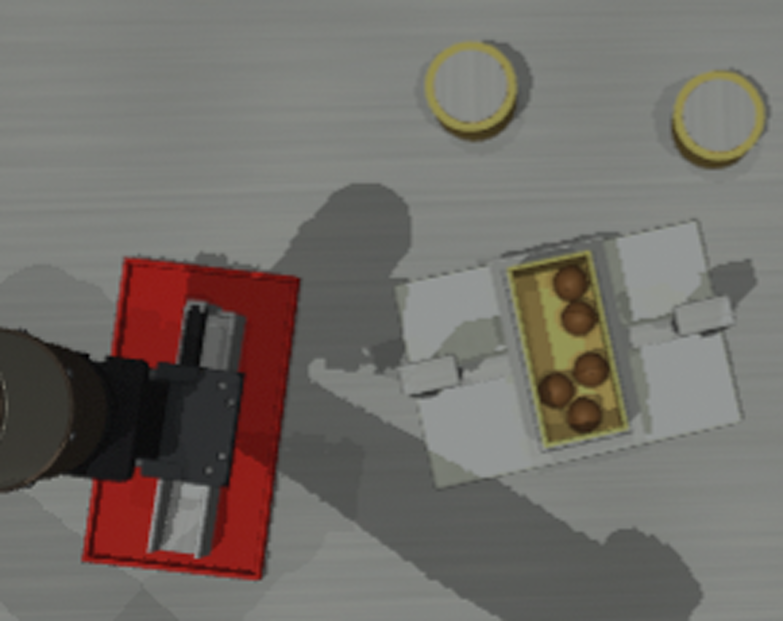

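View pics/s15.png

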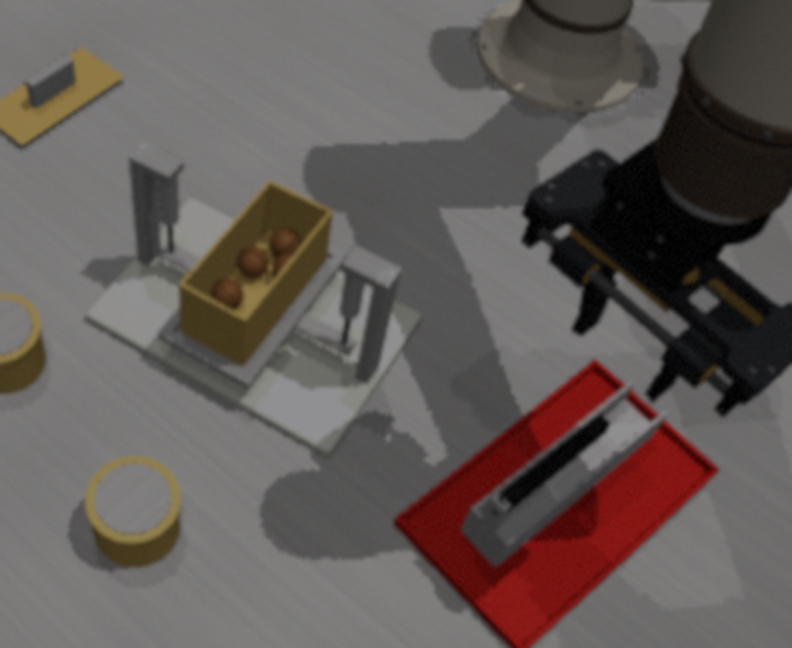

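The scoop stands upright on its tray, and the five nuts are in the tin. I'll take a zoomed view to measure the tin for the lid.

```bash
python3 -c "
from pour import *
im=capture('top');save('pics/t16.png',im,(240,185,300,270),9)"
```

```text
(no output)
```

View pics/t16.png

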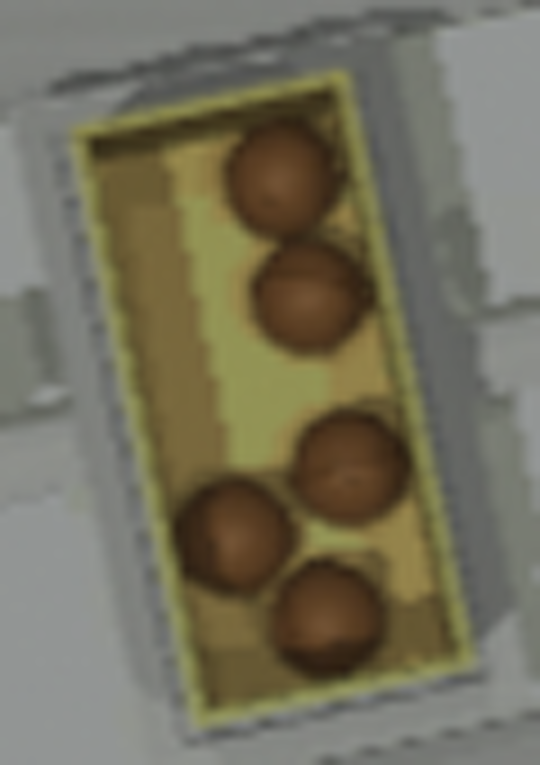

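```bash
python3 -c "
from m import *
rect('tin',onz('top',crop([(72,131),(349,70),(474,663),(196,727)],9,(240,185)),.112),0)
rect('pan',onz('top',crop([(20,110),(380,30),(515,665),(160,750)],9,(240,185)),.046),0)
rect('lidgrip',onz('top',crop([(546,247),(578,247),(586,403),(552,403)],6,(340,200)),.046),0)
"
```

```text
tin c [0.5407 0.0037] edges [ 67.8 144.6  67.6 144.9] dir(3->0) 10.43
pan c [0.546  0.0046] edges [ 93.2 163.7  91.3 164.7] dir(3->0) 10.77
lidgrip c [ 0.4773 -0.3669] edges [12.2 58.8 12.9 58.8] dir(3->0) -0.22
```

Call:
carry_out(
  commands=[-7,-45,-5,0,0,-0.013,-6,-56,-5,0,0,-0.013,-5,-56,-3,0,0,-0.013,-5,-56,0,0,0,-0.013,-4,-56,0,0,0,-0.013],
  grip=50,
)

```text
time_s: 19.0
tcp_pos: [0.4902, 0.0377, 0.2219]
ee_rot: [[-0.997, 0.08, -0.008], [0.08, 0.997, -0.005], [0.008, -0.005, -1.0]]
wrist_force: [1.0, -0.1, 0.3]
gripper_width: 0.574
```

```bash
python3 -c "
from pour import *
plan([.477,-.3665,.2],down(180.2),vmax=58)"
```

```text
t 19.0 p [0.4902 0.0377 0.2219] yaw 175.4 L 405.0 turn [-0.005 -0.008 -0.084] rows 7 j [  23.    9.  -17.    0.  -64. -118.] w 49.9 F [ 1.  -0.1  0.3]
[-3, -58, 3, -0.001, -0.001, -0.012, -2, -58, 3, -0.001, -0.001, -0.012, -1, -58, 3, -0.001, -0.001, -0.012, -1, -58, 3, -0.001, -0.001, -0.012, 0, -58, 3, -0.001, -0.001, -0.012]
```

Call:
carry_out(
  commands=[-3,-58,0,-0.001,-0.001,-0.012,-2,-58,2,-0.001,-0.001,-0.012,-1,-58,10,-0.001,-0.001,-0.012,-1,-58,15,-0.001,-0.001,-0.012,0,-58,15,-0.001,-0.001,-0.012],
)

```text
time_s: 19.62
tcp_pos: [0.4769, -0.2613, 0.1752]
ee_rot: [[-1.0, 0.017, -0.009], [0.017, 1.0, 0.001], [0.009, 0.001, -1.0]]
wrist_force: [0.2, 0.5, -0.6]
gripper_width: 0.577
```

```bash
python3 -c "
from pour import *
plan([.477,-.3665,.1],down(180.2),vmax=50)"
```

```text
t 19.62 p [ 0.4769 -0.2613  0.1752] yaw 179.0 L 129.4 turn [ 0.001 -0.009 -0.02 ] rows 3 j [-12.  17. -15.   0. -59. -79.] w 50.2 F [ 0.2  0.5 -0.6]
[-1, -35, 25, 0, -0.003, -0.007, -1, -35, 25, 0, -0.003, -0.007, 0, -35, 25, 0, -0.003, -0.007]
```

Call:
carry_out(
  commands=[-1,-35,25,0,-0.003,-0.007,-1,-35,25,0,-0.003,-0.007,0,-28,22,0,-0.003,-0.007,0,0,0,0,0,0],
)

```text
time_s: 20.12
tcp_pos: [0.4716, -0.3647, 0.0931]
ee_rot: [[-1.0, 0.003, -0.011], [0.003, 1.0, 0.007], [0.011, 0.007, -1.0]]
wrist_force: [-0.3, -0.2, -0.6]
gripper_width: 0.576
```

```bash
python3 -c "
from pour import *
plan([.477,-.3665,.02],down(180.2),vmax=50)
save('pics/s17.png',capture('scene'),(150,60,310,200),4)"
```

```text
t 20.12 p [ 0.4716 -0.3647  0.0931] yaw 179.8 L 73.3 turn [ 0.007 -0.011 -0.007] rows 2 j [-22.  26. -13.  -0. -52. -68.] w 50.1 F [-0.3 -0.2 -0.6]
[-3, -1, 37, 0.003, -0.006, -0.003, -3, -1, 37, 0.003, -0.006, -0.003]
```

View pics/s17.png

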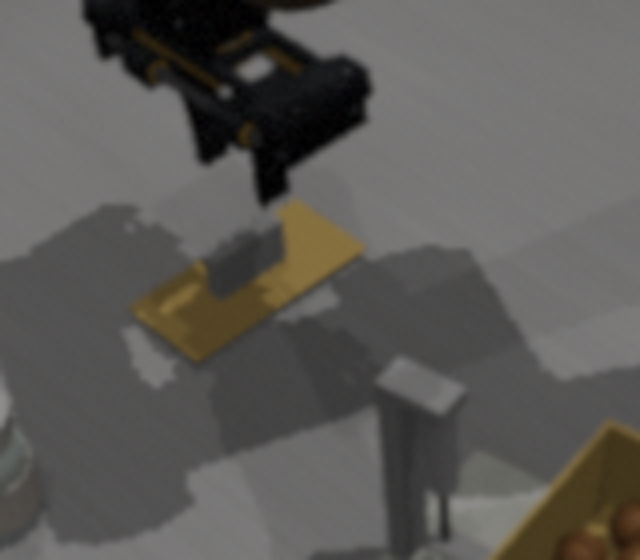

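The fingers are straddling the lid grip and sit directly above it. I'll go down.

Call:
carry_out(
  commands=[-3,-1,30,0.004,-0.006,-0.003,-3,-1,28,0.003,-0.005,-0.003,0,0,5,0,0,0,0,0,0,0,0,0],
)

```text
time_s: 20.68
tcp_pos: [0.4803, -0.3638, 0.033]
ee_rot: [[-1.0, -0.008, 0.006], [-0.008, 1.0, -0.004], [-0.006, -0.004, -1.0]]
wrist_force: [-0.6, -0.7, -0.3]
gripper_width: 0.575
```

```bash
python3 -c "
from pour import *
plan([.477,-.3665,.02],down(180.2),vmax=50)"
```

```text
t 20.68 p [ 0.4803 -0.3638  0.033 ] yaw -179.5 L 13.7 turn [-0.004  0.006  0.005] rows 1 j [-22.  31. -16.   0. -43. -68.] w 50.0 F [-0.6 -0.7 -0.3]
[3, -3, 13, -0.004, 0.006, 0.005]
```

Call:
carry_out(
  commands=[4,-3,10,-0.004,0.007,0.005,0,0,2,0,0.002,0,0,0,0,0,0,0],
)

```text
time_s: 21.05
tcp_pos: [0.4777, -0.3674, 0.0231]
ee_rot: [[-1.0, -0.003, 0.001], [-0.003, 1.0, -0.001], [-0.001, -0.001, -1.0]]
wrist_force: [-0.1, -0.1, 0.4]
gripper_width: 0.57
```

```bash
python3 -c "
from pour import *
plan([.477,-.3665,.02],down(180.2),vmax=50)"
```

```text
t 21.05 p [ 0.4777 -0.3674  0.0231] yaw -179.8 L 3.2 turn [-0.001  0.001 -0.   ] rows 1 j [-22.  32. -16.   0. -42. -68.] w 49.5 F [-0.1 -0.1  0.4]
[1, 1, 3, -0.001, 0.001, 0]
```

Call:
carry_out(
  commands=[0,1,5,-0.001,0.001,0,0,0,2,0,0,0],
)

```text
time_s: 21.3
tcp_pos: [0.4779, -0.3666, 0.0162]
ee_rot: [[-1.0, -0.003, 0.001], [-0.003, 1.0, -0.001], [-0.001, -0.001, -1.0]]
wrist_force: [-0.4, -0.2, -0.3]
gripper_width: 0.575
```

Call:
carry_out(
  commands=[0,0,0,0,0,0,0,0,0,0,0,0,0,0,0,0,0,0,0,0,0,0,0,0,0,0,0,0,0,0],
  grip=0,
)

```text
time_s: 21.92
tcp_pos: [0.4779, -0.3665, 0.0161]
ee_rot: [[-1.0, -0.003, 0.0], [-0.003, 1.0, -0.001], [-0.0, -0.001, -1.0]]
wrist_force: [0.4, -0.3, -0.6]
gripper_width: 0.164
```

```bash
python3 -c "
from pour import *
plan([.477,-.3665,.02],down(180.2),vmax=50)"
```

```text
t 21.93 p [ 0.4779 -0.3665  0.0161] yaw -179.8 L 4.0 turn [-0.001  0.    -0.   ] rows 1 j [-22.  32. -16.   0. -41. -68.] w 14.2 F [ 0.4 -0.3 -0.6]
[1, 0, -4, -0.001, 0, 0]
```

Call:
carry_out(
  commands=[0,0,0,0,0,0,0,0,-20,0,0,0,0,0,-50,0,0,0,0,0,-60,0,0,0,0,0,-60,0,0,0],
)

```text
time_s: 22.55
tcp_pos: [0.4745, -0.3647, 0.204]
ee_rot: [[-1.0, -0.002, -0.014], [-0.002, 1.0, 0.007], [0.014, 0.007, -1.0]]
wrist_force: [1.0, -0.8, -0.8]
gripper_width: 0.161
```

```bash
python3 -c "
from pour import *
plan([.5407,.0037,.22],down(190.5),vmax=55)
save('pics/s18.png',capture('scene'),(150,30,330,200),4)"
```

```text
t 22.55 p [ 0.4745 -0.3647  0.204 ] yaw -179.9 L 374.6 turn [ 0.008 -0.014 -0.181] rows 7 j [-22.  21.  -4.  -0. -66. -68.] w 14.0 F [ 1.  -0.8 -0.8]
[-10, 53, -2, 0.001, -0.002, -0.026, -11, 52, -2, 0.001, -0.002, -0.026, -12, 52, -2, 0.001, -0.002, -0.026, -14, 52, -2, 0.001, -0.002, -0.026, -15, 51, -2, 0.001, -0.002, -0.026]
```

View pics/s18.png

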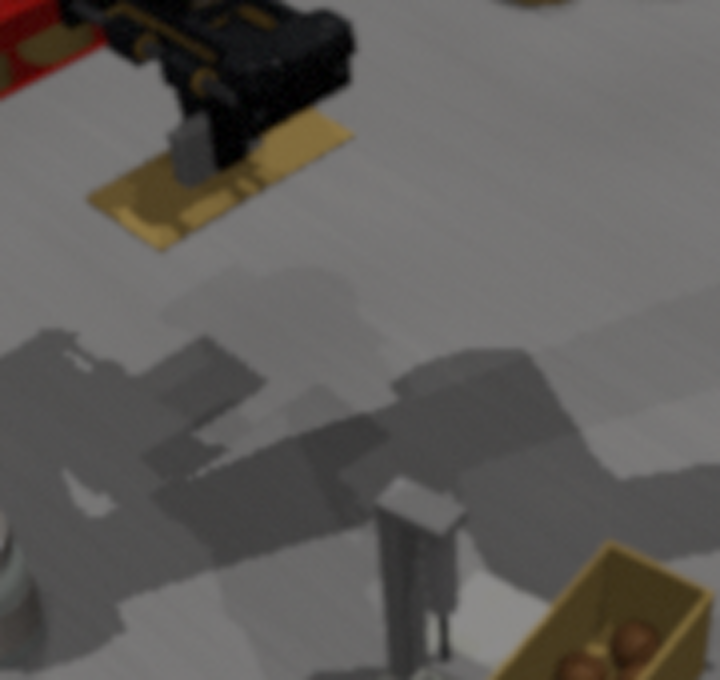

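Call:
carry_out(
  commands=[-8,35,-8,0.001,-0.002,-0.026,-11,52,-8,0.001,-0.002,-0.026,-12,52,-2,0.001,-0.002,-0.026,-14,52,-2,0.001,-0.002,-0.026,-15,51,-2,0.001,-0.002,-0.026],
)

```text
time_s: 23.22
tcp_pos: [0.5248, -0.1189, 0.2372]
ee_rot: [[-0.991, -0.13, 0.016], [-0.13, 0.991, -0.009], [-0.015, -0.011, -1.0]]
wrist_force: [0.5, -0.1, -1.8]
gripper_width: 0.157
```

```bash
python3 -c "
from pour import *
plan([.5407,.0037,.22],down(190.5),vmax=40)"
```

```text
t 23.23 p [ 0.5248 -0.1189  0.2372] yaw -172.5 L 124.8 turn [-0.011  0.015 -0.053] rows 4 j [  5.  12. -11.   1. -65. -88.] w 13.7 F [ 0.5 -0.1 -1.8]
[-8, 30, 4, -0.003, 0.004, -0.013, -8, 30, 4, -0.003, 0.004, -0.013, -9, 30, 4, -0.003, 0.004, -0.013, -9, 30, 4, -0.003, 0.004, -0.013]
```

Call:
carry_out(
  commands=[-8,30,4,-0.003,0.004,-0.013,-6,30,4,-0.003,0.004,-0.013,-6,30,4,-0.003,0.004,-0.013,-6,24,4,-0.002,0.004,-0.013,0,0,0,0,0,0],
)

```text
time_s: 23.85
tcp_pos: [0.5325, 0.0053, 0.2187]
ee_rot: [[-0.982, -0.189, -0.002], [-0.189, 0.982, 0.001], [0.002, 0.001, -1.0]]
wrist_force: [-0.8, -1.3, -0.8]
gripper_width: 0.163
```

```bash
python3 -c "
from pour import *
plan([.5407,.0037,.15],down(190.5),vmax=30)"
```

```text
t 23.85 p [0.5325 0.0053 0.2187] yaw -169.1 L 69.3 turn [ 0.001 -0.002  0.007] rows 3 j [ 18.  13. -13.  -0. -64. -97.] w 14.2 F [-0.8 -1.3 -0.8]
[-3, -1, 23, 0, -0.001, 0.002, -3, -1, 23, 0, -0.001, 0.002, -3, -1, 23, 0, -0.001, 0.002]
```

Call:
carry_out(
  commands=[-3,-1,23,0,-0.001,0.002,-3,0,23,0,-0.001,0.002,-1,0,18,0,-0.001,0.002,0,0,0,0,0,0],
)

```text
time_s: 24.35
tcp_pos: [0.5393, 0.0035, 0.1533]
ee_rot: [[-0.983, -0.181, 0.001], [-0.181, 0.983, 0.001], [-0.001, 0.001, -1.0]]
wrist_force: [-0.4, 0.1, -0.6]
gripper_width: 0.159
```

```bash
python3 -c "
from pour import *
plan([.5407,.0037,.122],down(190.5),vmax=30)
im=capture('top');save('pics/t19.png',im,(190,160,350,290),5);
save('pics/s19.png',capture('scene'),(220,100,370,280),4)"
```

```text
t 24.35 p [0.5393 0.0035 0.1533] yaw -169.6 L 31.3 turn [ 0.001  0.001 -0.001] rows 2 j [ 18.  17. -17.  -0. -55. -97.] w 13.8 F [-0.4  0.1 -0.6]
[-1, 0, 16, 0, 0.001, -0.001, -1, 0, 16, 0, 0.001, -0.001]
```

View pics/t19.png

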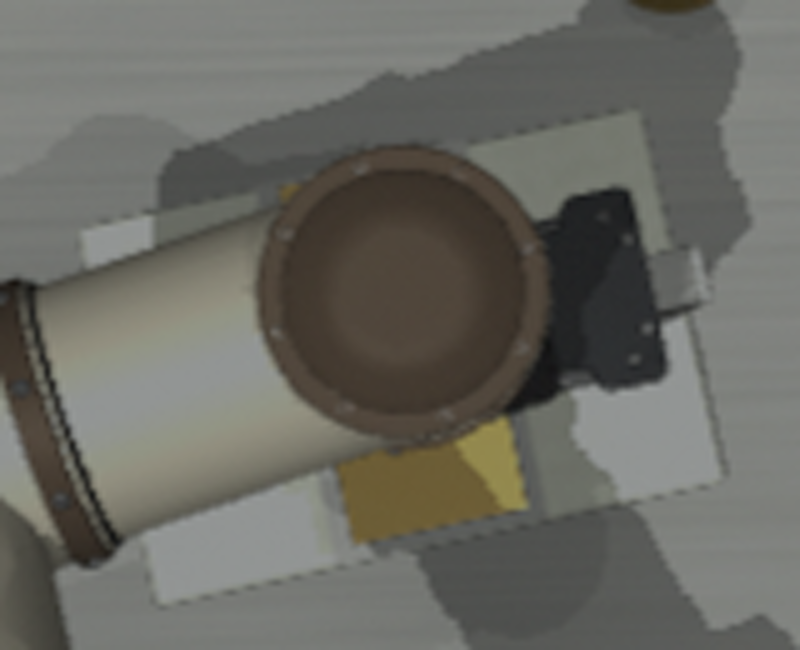

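View pics/s19.png

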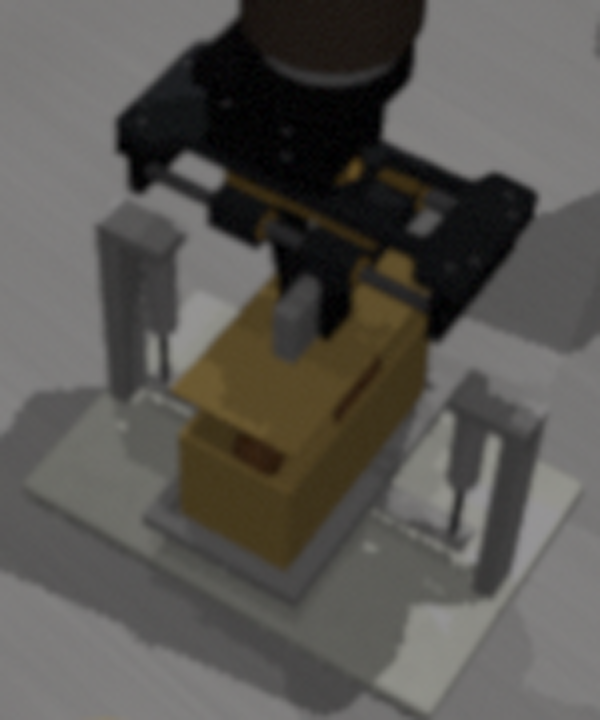

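```bash
python3 -c "
from m import *
a=np.radians(10.45);u=np.array([np.cos(a),np.sin(a)]);v=np.array([-u[1],u[0]])
f=lambda P:(np.c_[(P[:,:2]-[.5407,.0037])@u,(P[:,:2]-[.5407,.0037])@v]*1000).round(1)
print('top lid',f(onz('top',crop([(357,543),(528,507)],5,(190,160)),.147)))
print('scene lid',f(onz('scene',crop([(172,389),(293,456)],4,(220,100)),.147)))
print('scene tin rim',f(onz('scene',crop([(180,431)],4,(220,100)),.112)), f(onz('scene',crop([(181,284),(246,322)],2.4,(190,90)),.112)))
"
```

```text
top lid [[-77.9  35. ]
 [-78.1 -37.3]]
scene lid [[ 72.4 -36.3]
 [ 73.6  36.1]]
scene tin rim [[ 70.3 -33.9]] [[ 71.1 -32.1]
 [ 73.5  35.5]]
```

Call:
carry_out(
  commands=[-2,1,18,0,0.001,-0.001,0,0,4,0,0,0],
)

```text
time_s: 24.7
tcp_pos: [0.5442, 0.005, 0.1356]
ee_rot: [[-0.983, -0.182, 0.01], [-0.182, 0.983, 0.003], [-0.01, 0.001, -1.0]]
wrist_force: [-0.0, -1.1, -1.3]
gripper_width: 0.158
```

```bash
python3 -c "
from pour import *
plan([.5411,.0047,.122],down(190.45),vmax=30)"
```

```text
t 24.7 p [0.5442 0.005  0.1356] yaw -169.5 L 13.9 turn [0.001 0.01  0.001] rows 1 j [ 18.  19. -18.   0. -52. -97.] w 13.8 F [-0.  -1.1 -1.3]
[3, 0, 14, 0.001, 0.01, 0.001]
```

Call:
carry_out(
  commands=[3,0,5,0.001,0.012,0.001,0,0,3,0,0.003,0],
)

```text
time_s: 24.95
tcp_pos: [0.5421, 0.0044, 0.129]
ee_rot: [[-0.983, -0.181, -0.003], [-0.181, 0.983, -0.001], [0.003, -0.0, -1.0]]
wrist_force: [-0.1, -1.3, -0.1]
gripper_width: 0.158
```

```bash
python3 -c "
from pour import *
plan([.5411,.0047,.122],down(190.45),vmax=30)"
```

```text
t 24.95 p [0.5421 0.0044 0.129 ] yaw -169.5 L 7.1 turn [-0.    -0.003  0.   ] rows 1 j [ 18.  19. -19.   0. -52. -97.] w 13.8 F [-0.1 -1.3 -0.1]
[1, 0, 7, 0, -0.003, 0]
```

Call:
carry_out(
  commands=[1,0,5,0,-0.001,0,0,0,2,0,0,0],
)

```text
time_s: 25.2
tcp_pos: [0.5413, 0.0043, 0.1221]
ee_rot: [[-0.983, -0.182, -0.001], [-0.182, 0.983, -0.0], [0.001, -0.0, -1.0]]
wrist_force: [-0.2, -1.0, -0.8]
gripper_width: 0.156
```

```bash
python3 -c "
from pour import *
plan([.5411,.0047,.1215],down(190.45),vmax=30)
im=capture('top');save('pics/t20.png',im,(190,160,350,290),5);
save('pics/s20.png',capture('scene'),(220,100,370,280),4)"
```

```text
t 25.2 p [0.5413 0.0043 0.1221] yaw -169.5 L 0.8 turn [-0.    -0.001  0.   ] rows 1 j [ 18.  20. -19.   0. -51. -97.] w 13.6 F [-0.2 -1.  -0.8]
[0, 0, 1, 0, -0.001, 0]
```

View pics/s20.png

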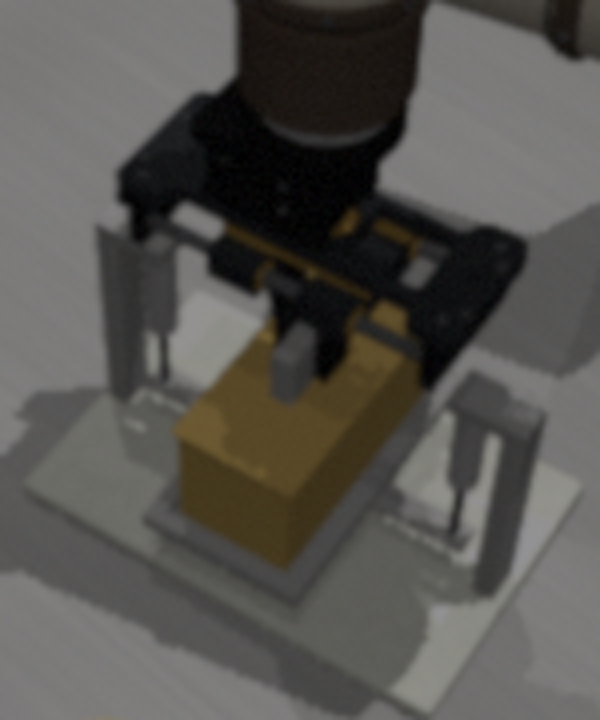

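The lid plate, with its front edge from (175,432) to (293,492), is flush with the tin, and no contact force shows. I'll lower it one more millimetre and release.

Call:
carry_out(
  commands=[0,0,2,0,0,0],
)

```text
time_s: 25.42
tcp_pos: [0.5418, 0.0043, 0.121]
ee_rot: [[-0.983, -0.182, 0.0], [-0.182, 0.983, -0.001], [-0.0, -0.001, -1.0]]
wrist_force: [-4.4, 1.8, 11.6]
gripper_width: 0.16
```

Call:
carry_out(
  commands=[0,0,0,0,0,0,0,0,0,0,0,0,0,0,0,0,0,0,0,0,0,0,0,0],
  grip=45,
)

```text
time_s: 25.92
tcp_pos: [0.5424, 0.0044, 0.1214]
ee_rot: [[-0.983, -0.182, 0.002], [-0.182, 0.983, -0.001], [-0.002, -0.001, -1.0]]
wrist_force: [-0.1, -0.2, 0.5]
gripper_width: 0.485
```

Call:
carry_out(
  commands=[0,0,-10,0,0,0,0,0,-25,0,0,0,0,0,-45,0,0,0,0,0,-50,0,0,0],
)

```text
time_s: 26.42
tcp_pos: [0.5401, 0.0039, 0.2524]
ee_rot: [[-0.983, -0.182, -0.007], [-0.182, 0.983, -0.003], [0.008, -0.002, -1.0]]
wrist_force: [0.6, 0.4, -0.4]
gripper_width: 0.514
```

```bash
python3 -c "
from pour import *
plan([.42,-.25,.28],down(190.45),vmax=50)"
```

```text
t 26.43 p [0.5401 0.0039 0.2524] yaw -169.5 L 282.2 turn [-0.002 -0.008  0.001] rows 6 j [ 18.  13.  -8.   0. -69. -97.] w 44.7 F [ 0.6  0.4 -0.4]
[27, -38, -4, 0, -0.001, 0, 27, -38, -4, 0, -0.001, 0, 27, -38, -4, 0, -0.001, 0, 27, -38, -4, 0, -0.001, 0, 27, -38, -4, 0, -0.001, 0]
```

Call:
carry_out(
  commands=[20,-30,-4,0,-0.001,0,27,-38,-4,0,-0.001,0,27,-38,-4,0,-0.001,0,27,-38,-4,0,-0.001,0,20,-30,0,0,0,0],
)

```text
time_s: 27.05
tcp_pos: [0.4545, -0.1926, 0.2786]
ee_rot: [[-0.982, -0.188, 0.014], [-0.188, 0.982, -0.002], [-0.014, -0.004, -1.0]]
wrist_force: [0.1, 0.8, -0.5]
gripper_width: 0.516
```

Call:
carry_out(
  commands=[0,0,0,0,0,0,0,0,0,0,0,0,0,0,0,0,0,0],
)

```text
time_s: 27.42
tcp_pos: [0.4538, -0.1937, 0.2803]
ee_rot: [[-0.982, -0.186, 0.017], [-0.186, 0.983, -0.002], [-0.016, -0.005, -1.0]]
wrist_force: [0.8, -0.1, -0.3]
gripper_width: 0.518
```

```bash
python3 -c "
from pour import *
im=capture('top');save('pics/t21.png',im,(60,100,350,330),2.7);save('pics/t21b.png',im,(190,160,350,290),5)
save('pics/s21.png',capture('scene'),(190,90,520,360),2.4)"
```

```text
(no output)
```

View pics/t21b.png

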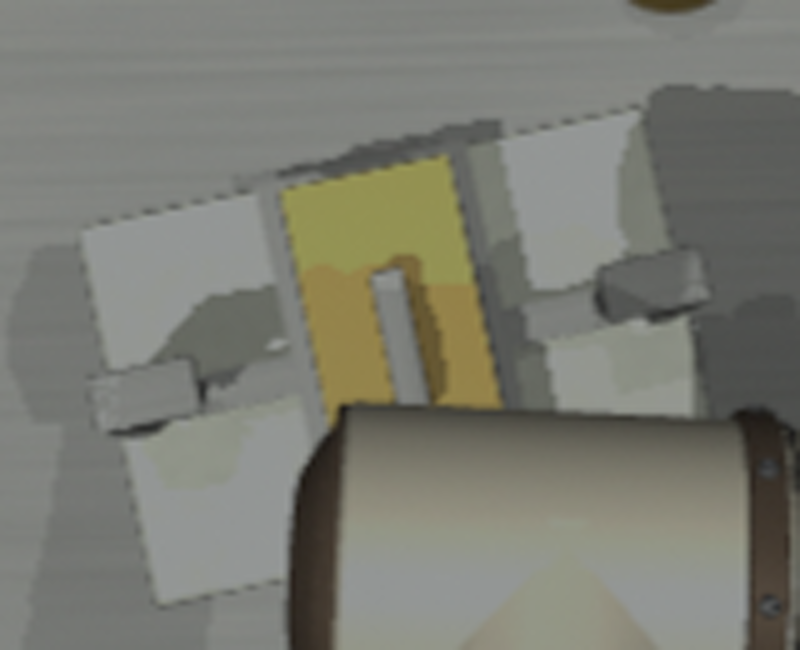

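View pics/s21.png

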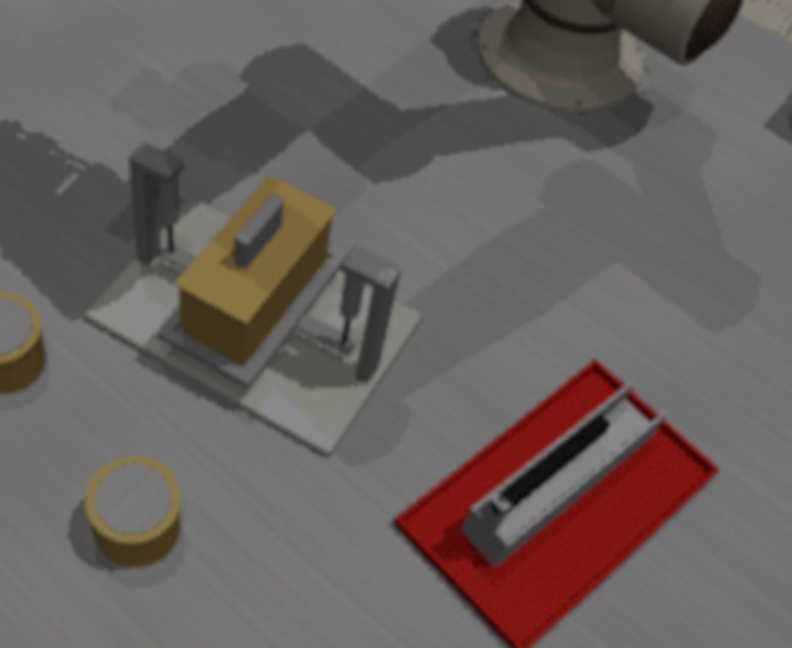

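View pics/t21.png

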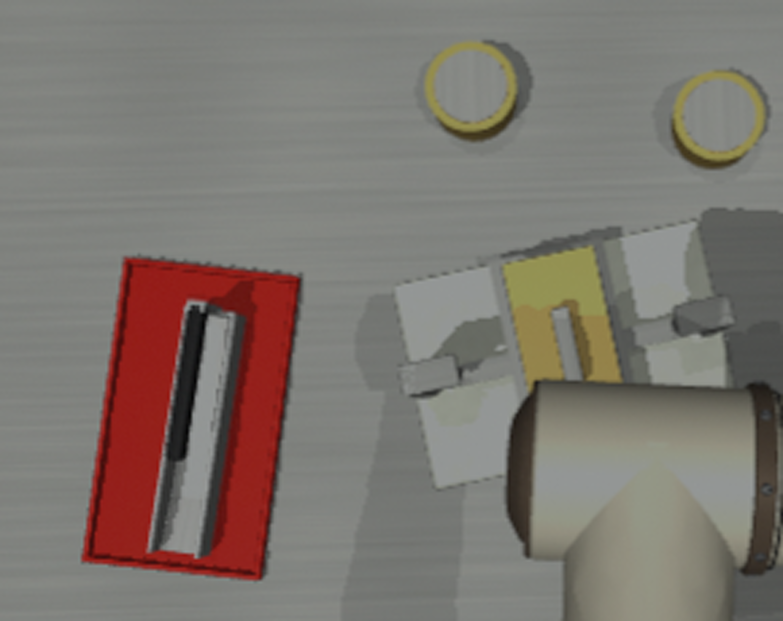

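```bash
python3 -c "
from m import *
a=np.radians(10.45);u=np.array([np.cos(a),np.sin(a)]);v=np.array([-u[1],u[0]])
f=lambda P:(np.c_[(P[:,:2]-[.5407,.0037])@u,(P[:,:2]-[.5407,.0037])@v]*1000).round(1)
print('top lid',f(onz('top',crop([(280,190),(448,155)],5,(190,160)),.115)))
print(sense()['wrist_force'],np.abs(sense()['joint_velocities']).max())
for n in('tin',):
  print('scene lid',f(onz('scene',crop([(181,287),(244,320),(335,210),(272,177)],2.4,(190,90)),.115)))
"
```

```text
top lid [[ 75.7  37.3]
 [ 75.7 -36.4]]
[ 0.86359991  0.13850858 -0.16379585] 0.1368227310208028
scene lid [[ 75.6 -28.9]
 [ 74.5  34.1]
 [-73.   36.3]
 [-75.3 -32.1]]
```

The far lid corners measure (75.7, +37.3) and (75.7, −36.4) mm in the tin's frame, against an ideal of (76, ±37). So the lid is centred to within about 0.5 mm. I'm handing in the job.

```bash
python3 -c "
from station import finish_job
print(finish_job())"
```

```text
the job is handed in; nothing more can be done
None
```

I handed the job in at about 27.5 s of the 72 s allowed; no verdict was reported.

- **Done:** I stood the tin on the pan and tipped in all five walnuts, which brought the pan down. I put the scoop back on its tray, closed the tin with its lid and moved the arm clear.
- **Walnuts:** before the lid went on, all five were visible in the tin and the scoop was empty.
- **Scoop, cans and jar:** in the last pictures the scoop stands upright on the tray. The two cans had not visibly moved. The jar is outside those crops, and I never took the arm near it.
- **Lid:** from the top view its far corners put it about 0.5 mm from the tin's centre. The plate looked flush, and the gripper met contact when I pressed the lid down before release.
- **Disagreements:** the scene camera gave tin and pan positions 2–5 mm different from the top camera. I put some of that down to choosing the wrong pan edge, and trusted the top view. After the pour, a rough top-view reading of the pan edges put the tin about 5 mm off the pan's centre along the long axis. The readings before the pour gave 1–2 mm. Both are inside the 12 mm limit.
- **Not measured:** I judged the pan to be on its stop only from the pictures and the nut count. The lid also came to rest at the height expected with the pan down.

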